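# Load the plate warmer and refit its knob

### The arm

A 7-joint arm with a two-finger parallel gripper is mounted at the origin on the work surface. World frame = base frame: x ahead of the robot, y to its left, z up, the work surface at z = 0. Lengths are in m, angles in rad, forces in N, time in s.
With the tool pointing down it reaches from about 0.425 to 0.8 m from the base axis. Payload 8.3 kg.
Tool frame: the origin (TCP) lies at the very end of the fingers, on their centre line; the grasp point (between the pads) lies 19 mm behind it (robot.pinch_z is the distance from the TCP to the grasp point, in m); z points along the fingers, y is the direction in which the jaws open and shut (so a half turn about z gives the same grasp; the last joint's range is limited). The gripper opens to 85 mm and grips with 20 to 120 N. Pads are 22 mm wide; open, the fingers measure 114 mm over their backs; the gripper's body (76 mm by 85 mm) begins 54 mm behind the grasp point. The pads swing forward as they close: fully open they stand 13 mm farther back than shut.
Start: joints at [-1.384, 0.383, 0.016, 1.37, -0.006, 1.388, -0.046], TCP at [0.154, 0.606, 0.231] pointing down, gripper open.
Joint ranges: [-2.95, 2.95], [-0.25, 2.06], [-1.52, 1.56], [0.18, 2.33], [-1.44, 4.58], [0.02, 2.06], [-3.01, 3.01]. Speed limits (rad/s): [2.39, 2.39, 3.01, 3.01, 3.14, 3.14, 3.14].

### API

Orientations are given as a rotation vector (axis times angle).
In Python, from station import robot, eyes gives the robot as it stands. The module is installed in compiled form; this text tells all that it offers.
- The arm moves only by the tool play_rows, never from a script. Its argument "series" is a list of rows, each an object with "linear": the shift along the world's x, y, z in m, a list of three; "delta_rot": the turn, a rotation vector about the world's x, y, z in rad, a list of three; "hand": the closure, from 0 (fully open) to 1 (shut). In form: [{"linear": [tx, ty, tz], "delta_rot": [ax, ay, az], "hand": hand}, ...]. A call has 1 to 5 rows; each row shifts and turns the commanded pose from where the row before left it; what a row does not reach is not made up. A row lasts 1/10 s, in which the tool goes at most 50 mm and 8.59 degrees, less where a joint would pass 70% of its speed; a pose out of reach is approached as far as the arm can. A call with a gripper value outside its range is refused whole. The fingers move at their own pace and stop on an object; "squeeze" is the grip in N (left out, the last holds). Time passes only in rows, so rows that do not move let the fingers close. It gives the time, the measured TCP pose, the force and the opening at its end, in the units of the state.
- robot.state(): the state, without advancing time (a new reading comes with each control period).
- eyes.get_image(name): name is "scene" or "top"; returns a dict with "image" (400x640x3 uint8, blue, green, red), "z_map" (400x640 float32, m along the optical axis (not along the pixel's ray), 0 where there is no reading), "fx", "fy", "cx", "cy" (pixels), "rvec" (rotation vector, rad) and "tvec" (3), from world to camera coordinates, as OpenCV has them. Camera axes: x right, y down, z forward; pixel columns grow to the right and rows downward; lengths in m; the calibration is good to about 2 mm. A picture is of the moment at which its call begins.
- robot.job_done(): hands the job in, once; it reports no verdict.
Trained networks look in the newest picture that a camera, given by its name, has taken for a name from the list of things; names that differ only in an ending like _2 or _b are one class to them, and where a whole thing is asked for, a point or a joint stands for the part that bears it (a point fixed in the world has none). Each returns a list of dicts, best first, with "score" (0 to 1); they miss things now and then, are a little off and sometimes report something else, mostly with a low value. They report only what shows in the picture. A call takes as long as a camera call. They do not tell look-alikes from the thing itself.
- eyes.look_for(camera, label): "extent" ([centre column, centre row, width, height] in pixels, round what is visible of it).
- eyes.cut_out(camera, label): "pixels" (400x640 bool, what is visible of it) and "extent" ([centre column, centre row, width, height] in pixels, round what is visible of it).
The state is a dict: "clock": time; "joint_positions": joint angles; "qd": joint speeds; "effort": joint torques, N m; "eef_pos": TCP position; "ee_rot": TCP orientation; "force": force on the tool from outside, world axes, zero at the start; "ft_torque": the same for the moment, N m; "opening": opening from 0.0 (shut) to 1.0 (fully open).
Only numpy, scipy, OpenCV 4.12 (cv2) and the standard library are available. Lean on these libraries where they do the work, as an engineer would, in place of code of your own. Each camera call takes 0.05 s, during which the arm holds its last target.

### The job

Gently set the large clay disc in the middle of the white plate on the plate warmer, let go, then gently set the small disc centred on top of it and let go. Then fit the loose knob onto the warmer's bare D-shaft, turned so that the flats match, push it fully on and press it all the way down against its spring, and finish while still gripping the knob and holding it down. Leave all the other things where they are.

Things in the scene. Friction and masses are not known exactly. Their poses are not given: they have to be found in the camera images.
- warmer: Flat grey electric plate warmer fixed to the table, 180 x 340 x 50 mm (own x, y, z), top flat at 50 mm. Origin under its centre, z up. The white plate rests on the dark part (own -y, nominally 75 mm from the centre), the bare shaft stands on the aluminium part (own x 0, y +115 mm). Its yaw varies by about 17 degrees either way
- shaft_tip (a point): Centre of the top end face of the bare upright steel D-shaft: 14 mm in diameter, 24 mm above the warmer's top, top edge chamfered 1.5 mm, cut along its length by one flat 3.5 mm from the axis. Own x points out of the flat, z up; the flat faces away from the plate (warmer's own +y), where a short white line marks the panel. It does not turn; it can be pressed down
- shaft (a joint): Downward travel of the sprung shaft, 0 (up) to 0.008 m (bottom stop). Spring about 3.2 N at 0 rising to 9.6 N at the bottom; it springs back up when not pressed
- plate_floor (a point): Centre of the flat inner floor of the loose white ceramic plate that stands on the warmer. Floor 6 mm above the plate's underside (56 mm above the table), flat to 58 mm from the centre; plate 160 mm across, sloped rim 10 mm high over all
- disc_big_mid (a point): Centre (half-way up) of the large clay disc, 60 mm in diameter, 20 mm thick, about 0.14 kg, lying flat on the table, z up
- disc_small_mid (a point): Centre (half-way up) of the small clay disc, 44 mm in diameter, 20 mm thick, about 0.075 kg, lying flat on the table, z up
- knob_grip (a point): Point on the axis of the loose black knob, 30 mm above its underside, in its bar grip; z up. The knob stands on the table, 42 mm tall, 0.045 kg: round skirt 46 mm in diameter, 19 mm high, on it a bar grip 46 mm long (own x), 14 mm wide (own y), 23 mm high. A nose sticks out 9 mm beyond the skirt at own +x, 9 to 19 mm up; white line on bar and nose
- knob_seat (a point): Same knob and axes: centre of the ceiling of its D-shaped blind bore, 15 mm above its underside. Bore 16 mm in diameter, its flat side 4.5 mm from the axis towards the nose (own +x), so the nose must point where the shaft's flat faces. It meets shaft_tip when fully on; the underside is then 9 mm above the warmer's top, 1 mm with the shaft fully down
- jar: Bystander: glass jar with clamp lid, 84 mm across, 125 mm tall; origin under its centre
- pestle: Bystander: wooden pestle lying on the table, 160 mm long, 36 mm thick; origin under its middle
- tongs: Bystander: steel tongs lying on the table, 230 mm long, up to 45 mm wide, 22 mm high; origin under their middle
- bowl: Bystander: steel bowl, 110 mm across, 45 mm high; origin under its centre
- mug: Bystander: ceramic mug, 74 mm across, 85 mm high; origin under its centre
- spoon: Bystander: wooden spoon lying on the table, 190 mm long; origin under its middle
- jar_lid: Bystander: flat steel jar lid, 68 mm across, 13 mm high, lying on the table; origin under its centre
Not all that is in view belongs to the job. Of the things that look like the part that bears knob_grip, take the one that is farthest to the robot's right at the start. What is shaped like the part that bears disc_big_mid but green is not meant.

How it is judged:
On the way, in this order (a step that is already met when the one before it is completed fails the run):
1. the large disc lies flat in the middle of the plate and is let go (horizontal distance between disc_big_mid and plate_floor below 0.015 m and z of disc_big_mid in the frame of plate_floor between 0.007 and 0.013 m and contact force between the fingers and disc_big below 0.05 N), for 0.2 s.
2. the small disc lies flat, centred on the large one on the plate, and is let go (horizontal distance between disc_big_mid and plate_floor below 0.015 m and horizontal distance between disc_small_mid and disc_big_mid below 0.01 m and z of disc_small_mid in the frame of plate_floor between 0.026 and 0.034 m and contact force between the fingers and disc_small below 0.05 N), for 0.2 s.
3. the knob is fully on the D-shaft and pressed down (distance between knob_seat and shaft_tip below 0.004 m and value of joint shaft above 0.006 m), for 0.2 s.
At the end, for the whole second after the job is handed in: Large disc flat on the plate within 15 mm of centre, small disc on it within 10 mm, both let go, plate level on the warmer; knob fully on the D-shaft (within 4 mm, aligned within 20 degrees, upright), the fingers still holding it down with the shaft at least 6 mm of its 8 mm down (all of step 2 and all of step 3 and angle between the x axis of knob_seat and the x axis of shaft_tip, either way round below 0.35 rad and angle between knob_seat's own z axis and vertical below 0.15 rad and contact force between the fingers and knob above 2 N and z of disc_big_mid in the frame of plate_floor between 0.007 and 0.013 m and angle between plate_floor's own z axis and vertical below 0.05 rad and z of plate_floor in the frame of warmer above 0.053 m and contact force between the fingers and disc_big below 0.05 N); the arm keeps its last pose, push and grip.
It fails at once if the large disc is dropped (linear speed of disc_big above 0.6 m/s and contact force between the fingers and disc_big below 0.01 N).
It fails at once if the small disc is dropped (linear speed of disc_small above 0.6 m/s and contact force between the fingers and disc_small below 0.01 N).
It fails at once if a bystander is pushed more than 40 mm away (distance of any of jar, pestle, tongs, bowl, mug, spoon, jar_lid from where it was at the start of the episode above 0.04 m).
It also fails if it takes over 64 s, if anything falls off the work surface, if the arm or the gripper's body presses on something with over 40 N, if the wrist force passes 120 N, or if a joint passes its speed limit or range.

## Working session

There is one attempt and no reset: what is moved stays moved. The work goes in short steps, Python scripts to look and compute and a tool call to move; the robot and the scene stay as the last step left them, time stands still between calls to the robot, and variables do not carry over. Pictures are saved under pics/ and viewed, and the job is handed in when it is done.

Besides the shell and the picture viewer there is one more tool, called after "Request:" as name(argument=value, ...), one argument or row to a line, values as JSON. play_rows: Moves the arm, as the interface text tells. Its arguments: {"type":"object","properties":{"series":{"type":"array","items":{"type":"object","properties":{"linear":{"type":"array","items":{"type":"number"}},"delta_rot":{"type":"array","items":{"type":"number"}},"hand":{"type":"number"}}}},"squeeze":{"type":"number"}},"required":["series"]}

```bash
mkdir -p pics
cat > h.py <<'E'
import numpy as np, cv2
from station import robot, eyes
def cam(n):
    d=eyes.get_image(n); return d
def world(d,u,v,z=None):
    """pixel -> world by depth, or on plane z"""
    R=cv2.Rodrigues(np.array(d["rvec"],float))[0]; t=np.array(d["tvec"],float).ravel()
    u=np.atleast_1d(u).astype(float); v=np.atleast_1d(v).astype(float)
    r=np.stack([(u-d["cx"])/d["fx"],(v-d["cy"])/d["fy"],np.ones_like(u)],1)
    if z is None:
        zz=d["z_map"][v.round().astype(int),u.round().astype(int)]
        return (r*zz[:,None]-t)@R
    o=-R.T@t; k=r@R
    return o+k*((z-o[2])/k[:,2])[:,None]
def proj(d,P):
    return cv2.projectPoints(np.atleast_2d(np.array(P,float)),np.array(d["rvec"],float),np.array(d["tvec"],float),np.array([[d["fx"],0,d["cx"]],[0,d["fy"],d["cy"]],[0,0,1.]]),None)[0][:,0]
E
python3 - <<'E'
from h import *
for n in("scene","top"):
    d=cam(n); cv2.imwrite(f"pics/a_{n}.png",d["image"]); np.savez(f"a_{n}.npz",**d)
    R=cv2.Rodrigues(np.array(d["rvec"],float))[0]; print(n,d["fx"],-R.T@np.array(d["tvec"],float).ravel())
    for l in("disc_big_mid","disc_small_mid","knob_grip","warmer","plate_floor","shaft_tip"):
        for r in eyes.look_for(n,l)[:5]: print(l,np.round(r["score"],2),np.round(r["extent"]))
print(robot.state())
E
```

```text
scene 407.17269660469094 [1.03083012 0.27317648 0.88782975]
disc_big_mid 0.81 [277. 158.  22.  19.]
disc_big_mid 0.67 [233. 172.  24.  23.]
disc_small_mid 0.67 [444. 300.  23.  22.]
knob_grip 0.76 [460. 250.  16.  31.]
knob_grip 0.75 [375. 242.   7.   8.]
knob_grip 0.67 [233. 172.  23.  25.]
knob_grip 0.66 [499. 253.  23.  22.]
knob_grip 0.64 [493. 290.  27.  22.]
warmer 0.68 [339. 228. 144. 130.]
plate_floor 0.73 [316. 200.  66.  55.]
plate_floor 0.72 [445. 299.  24.  20.]
shaft_tip 0.61 [376. 243.   6.   9.]
top 459.9874665685346 [ 0.39799654 -0.0048203   1.53801143]
disc_big_mid 0.71 [422. 258.  32.  26.]
disc_big_mid 0.65 [408. 195.  15.  20.]
disc_big_mid 0.55 [387. 224.  20.  21.]
knob_grip 0.6 [192. 239.  18.  13.]
knob_grip 0.52 [190. 206.  18.  18.]
knob_grip 0.45 [220. 223.  12.  12.]
knob_grip 0.17 [423. 261.  34.  28.]
warmer 0.96 [307. 198. 110.  75.]
plate_floor 0.95 [327. 200.  49.  50.]
plate_floor 0.68 [420. 258.  34.  26.]
{'clock': 0.7, 'joint_positions': array([-1.38385166,  0.38333737,  0.01639456,  1.37009154, -0.00630003,
        1.38819764, -0.04650693]), 'qd': array([ 0.00139122,  0.00024568,  0.00051515,  0.00102593, -0.00039635,
       -0.00052579,  0.00118603]), 'effort': array([-1.41013821e-03, -6.27172351e+01,  8.42001010e-01, -3.72018814e+01,
        1.64821849e-02,  2.47244403e-03,  9.34543408e-06]), 'eef_pos': array([0.15448167, 0.60559525, 0.23132222]), 'ee_rot': array([-3.91358324e-01, -3.11705824e+00, -3.31963500e-05]), 'force': array([ 0.38188688, -0.40801121,  0.56528086]), 'ft_torque': array([-0.06410478, -0.04543327,  0.04435767]), 'opening': 1.0006939506199404}
```

View pics/a_scene.png

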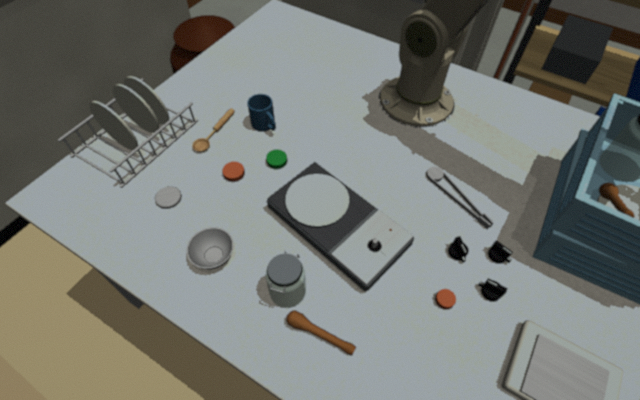

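View pics/a_top.png

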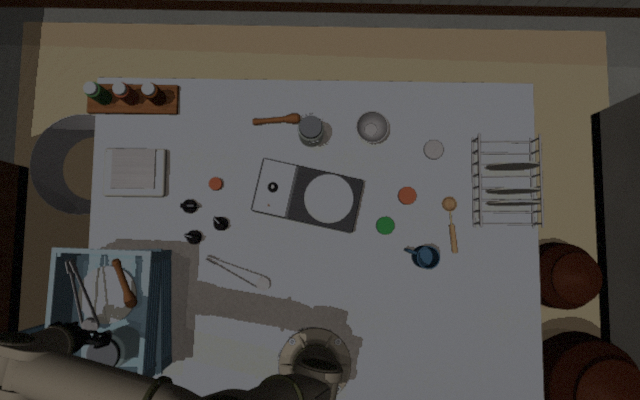

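Run:
```python
from h import *
d=dict(np.load("a_top.npz")); s=dict(np.load("a_scene.npz"))
i=d["image"]; c=np.hstack([cv2.resize(i[165:255,170:290],None,fx=6,fy=6,interpolation=cv2.INTER_CUBIC)]); cv2.imwrite("pics/b.png",c)
c=cv2.resize(s["image"][225:315,425:525],None,fx=6,fy=6,interpolation=cv2.INTER_CUBIC);cv2.imwrite("pics/c.png",c)
c=cv2.resize(i[150:250,240:440],None,fx=4,fy=4,interpolation=cv2.INTER_CUBIC);cv2.imwrite("pics/e.png",c)
for n,u,v,z in(("knobR",221,223,.03),("knob2",190,206,.03),("knob3",194,237,.03),("big",407,195.5,.02),("small",216,184,.02),("plate",328.5,198.5,.056),("shaft",272.5,187,.074),("tongs",240,272,.01),("green",385,225,.02)): print(n,world(d,u,v,z).round(4),world(d,u,v).round(4))
for n,u,v,z in(("knobR?460",460,248,.03),("499",499,253,.03),("493",493,290,.03),("big",233,170,.02),("small",445,298,.02),("plate",318,200,.056),("shaft",376,242,.074)): print(n,world(s,u,v,z).round(4),world(s,u,v).round(4))
```

```text
knobR [[0.4513 0.3095 0.03  ]] [[0.451  0.3076 0.0395]]
knob2 [[0.5061 0.4119 0.03  ]] [[0.5051 0.4079 0.0443]]
knob3 [[0.4053 0.3956 0.03  ]] [[0.4052 0.3918 0.0446]]
big [[ 0.5476 -0.3022  0.02  ]] [[ 0.5481 -0.3032  0.0146]]
small [[0.5804 0.3315 0.02  ]] [[0.5798 0.3303 0.0255]]
plate [[ 0.5321 -0.04    0.056 ]] [[ 0.532  -0.04    0.0575]]
shaft [[0.5659 0.1396 0.074 ]] [[0.5656 0.1394 0.0766]]
tongs [[0.2921 0.2474 0.01  ]] [[0.2914 0.249  0.0006]]
green [[ 0.449  -0.2283  0.02  ]] [[ 0.449  -0.2283  0.0201]]
knobR?460 [[0.4587 0.3156 0.03  ]] [[0.4642 0.3152 0.0383]]
499 [[0.4218 0.3991 0.03  ]] [[0.4165 0.4002 0.0226]]
493 [[0.5201 0.4172 0.03  ]] [[0.5186 0.4176 0.0274]]
big [[ 0.5562 -0.2987  0.02  ]] [[ 0.5543 -0.3009  0.0166]]
small [[0.5902 0.3335 0.02  ]] [[0.5869 0.334  0.0135]]
plate [[ 0.5376 -0.0359  0.056 ]] [[ 0.5357 -0.0371  0.0528]]
shaft [[0.5762 0.1449 0.074 ]] [[0.573  0.144  0.0683]]
```

View pics/b.png

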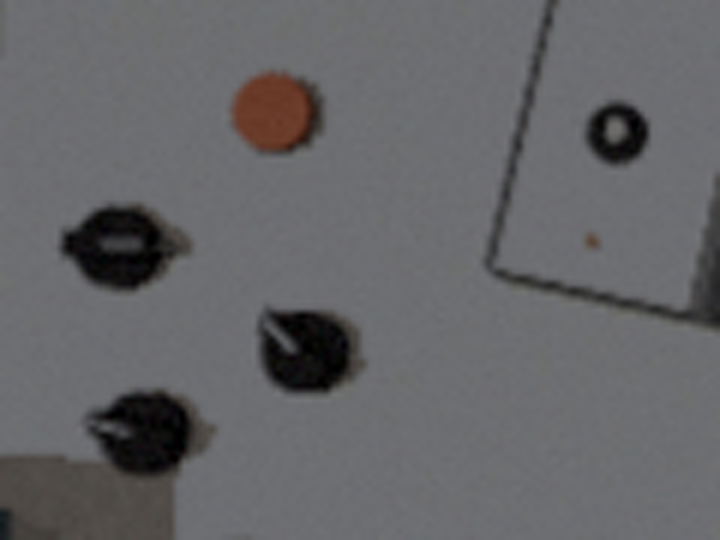

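View pics/c.png

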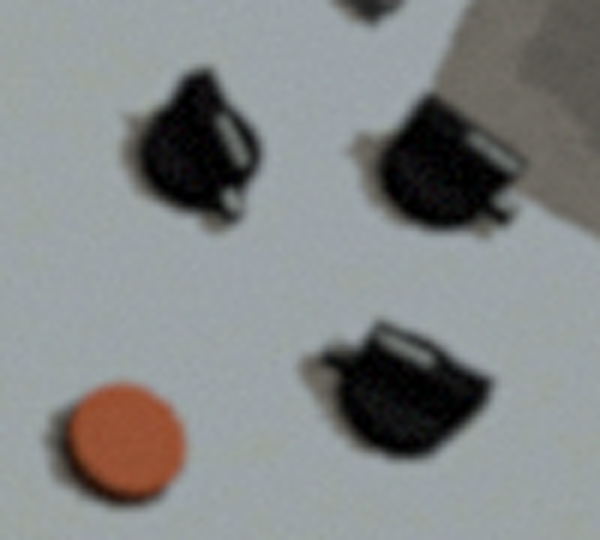

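View pics/e.png

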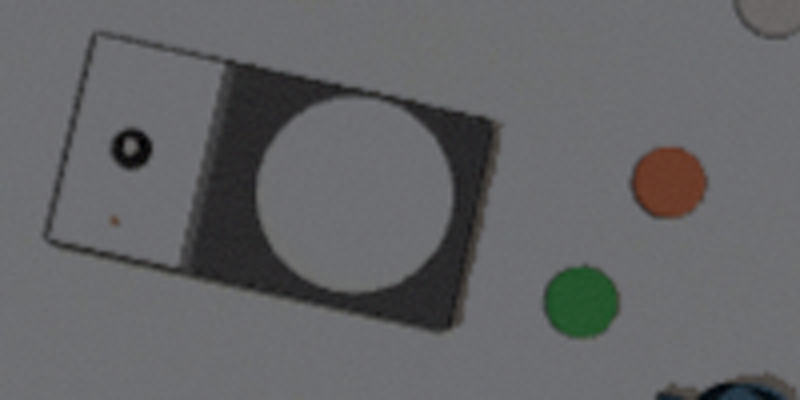

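```bash
cat > meas.py <<'E'
from h import *
def blob(mask,near=None):
    n,l,st,c=cv2.connectedComponentsWithStats(mask.astype(np.uint8)); 
    return [(c[k],st[k,4],l==k) for k in range(1,n) if st[k,4]>25]
def orange(d):
    h=cv2.cvtColor(d["image"],cv2.COLOR_BGR2HSV); return (((h[...,0]<14)|(h[...,0]>172))&(h[...,1]>120)&(h[...,2]>60))
E
python3 - <<'E'
from meas import *
for n in("top","scene"):
    d=dict(np.load(f"a_{n}.npz"))
    for c,a,m in blob(orange(d)):
        v,u=np.nonzero(m); w=world(d,u,v,.02); wd=world(d,u,v)
        if a<2000 and abs(w.mean(0)[0]-.56)<.05 :
            # fit: top points by depth
            cnt=cv2.findContours(m.astype(np.uint8),0,1)[0][0][:,0]
            q=world(d,cnt[:,0],cnt[:,1],.02); (cx,cy),r=cv2.minEnclosingCircle(q[:,:2].astype(np.float32))
            print(n,c.round(1),a,"plane z=.02 mean",w.mean(0).round(4),"circ",round(cx,4),round(cy,4),round(r,4),"area-r",np.sqrt(a/np.pi),"depth med",np.median(wd,0).round(4))
# whole-scene table height check
for n in("top","scene"):
    d=dict(np.load(f"a_{n}.npz"))
    P=world(d,np.tile(np.arange(640),400),np.repeat(np.arange(400),640))
    x,y,z=P.T; 
    m=(abs(x-.66)<.03)&(abs(y-.25)<.1); print(n,"table z",np.median(z[m]))
    # warmer top region
    m=(abs(z-.05)<.008)&(x>.42)&(x<.68)&(y>-.17)&(y<.23)
    r=cv2.minAreaRect(P[m][:,:2].astype(np.float32)); print(r, np.median(z[m]))
    r=cv2.boxPoints(r); print(r.round(4))
E
```

```text
top [215.2 183.3] 123 plane z=.02 mean [0.5827 0.3342 0.02  ] circ 0.5831 0.3342 0.0206 area-r 6.257165172872317 depth med [0.5833 0.3341 0.0202]
top [406.9 195.1] 234 plane z=.02 mean [ 0.5488 -0.3018  0.02  ] circ 0.5483 -0.3024 0.0294 area-r 8.63044108762739 depth med [ 0.549  -0.3019  0.0202]
scene [233.1 170.4] 288 plane z=.02 mean [ 0.5571 -0.2977  0.02  ] circ 0.5555 -0.2958 0.0318 area-r 9.574614729634384 depth med [ 0.5557 -0.2997  0.0172]
scene [445.4 298.2] 265 plane z=.02 mean [0.5901 0.3344 0.02  ] circ 0.5898 0.3345 0.0214 area-r 9.18434101276213 depth med [0.5893 0.3347 0.018 ]
top table z 0.0006547265816093729
((0.5437895655632019, 0.030883654952049255), (0.33912503719329834, 0.17909079790115356), 77.96163177490234) 0.05122342116361881
[[ 0.4208 -0.1163]
 [ 0.596  -0.1536]
 [ 0.6667  0.178 ]
 [ 0.4916  0.2154]]
scene table z -0.0016323255242592391
((0.5493801832199097, 0.029308900237083435), (0.33803632855415344, 0.17978399991989136), 77.8466567993164) 0.048590921047315466
[[ 0.4259 -0.117 ]
 [ 0.6017 -0.1548]
 [ 0.6728  0.1756]
 [ 0.4971  0.2135]]
```

Request:
play_rows(
  series=[
    {"linear": [0.037,-0.025,0],"delta_rot": [0,0,0],"hand": 0},
    {"linear": [0.037,-0.025,0],"delta_rot": [0,0,0],"hand": 0},
    {"linear": [0.037,-0.025,0],"delta_rot": [0,0,0],"hand": 0},
    {"linear": [0.037,-0.025,0],"delta_rot": [0,0,0],"hand": 0},
    {"linear": [0.037,-0.025,0],"delta_rot": [0,0,0],"hand": 0},
  ],
  squeeze=30,
)

```text
clock: 1.2
eef_pos: [0.3408, 0.4794, 0.2316]
ee_rot: [0.391, 3.117, 0.001]
force: [0.4, 1.6, 0.0]
opening: 1.001
```

Request:
play_rows(
  series=[
    {"linear": [0.037,-0.025,0],"delta_rot": [0,0,0],"hand": 0},
    {"linear": [0.037,-0.025,0],"delta_rot": [0,0,0],"hand": 0},
    {"linear": [0.037,-0.028,0],"delta_rot": [0,0,0],"hand": 0},
    {"linear": [0.005,-0.045,0],"delta_rot": [0,0,0],"hand": 0},
    {"linear": [0.005,-0.045,0],"delta_rot": [0,0,0],"hand": 0},
  ],
)

```text
clock: 1.7
eef_pos: [0.4614, 0.3107, 0.2307]
ee_rot: [-0.393, -3.117, 0.001]
force: [-0.0, -0.5, 0.5]
opening: 1.002
```

Request:
play_rows(
  series=[
    {"linear": [0.007,-0.047,0],"delta_rot": [0,0,0],"hand": 0},
    {"linear": [0.007,-0.047,0],"delta_rot": [0,0,0],"hand": 0},
    {"linear": [0.007,-0.047,0],"delta_rot": [0,0,0],"hand": 0},
    {"linear": [0.007,-0.047,0],"delta_rot": [0,0,0],"hand": 0},
    {"linear": [0.007,-0.047,0],"delta_rot": [0,0,0],"hand": 0},
  ],
)

```text
clock: 2.2
eef_pos: [0.4954, 0.0757, 0.2316]
ee_rot: [0.391, 3.117, 0.001]
force: [0.3, 0.5, 0.5]
opening: 0.999
```

Request:
play_rows(
  series=[
    {"linear": [0.007,-0.047,0],"delta_rot": [0,0,0],"hand": 0},
    {"linear": [0.007,-0.047,0],"delta_rot": [0,0,0],"hand": 0},
    {"linear": [0.007,-0.047,0],"delta_rot": [0,0,0],"hand": 0},
    {"linear": [0.007,-0.047,0],"delta_rot": [0,0,0],"hand": 0},
    {"linear": [0.007,-0.047,0],"delta_rot": [0,0,0],"hand": 0},
  ],
)

```text
clock: 2.7
eef_pos: [0.5305, -0.1592, 0.2317]
ee_rot: [0.39, 3.116, 0.0]
force: [0.9, 0.3, 0.6]
opening: 0.998
```

Request:
play_rows(
  series=[
    {"linear": [0.006,-0.046,0],"delta_rot": [0,0,0],"hand": 0},
    {"linear": [0.006,-0.046,0],"delta_rot": [0,0,0],"hand": 0},
    {"linear": [0.007,-0.045,-0.01],"delta_rot": [0,0,0],"hand": 0},
    {"linear": [0.001,-0.006,-0.045],"delta_rot": [0,0,0],"hand": 0},
    {"linear": [0,0,-0.045],"delta_rot": [0,0,0],"hand": 0},
  ],
)

```text
clock: 3.2
eef_pos: [0.5503, -0.3041, 0.1311]
ee_rot: [0.397, 3.114, -0.004]
force: [0.1, 0.8, 0.0]
opening: 1.004
```

Run:
```python
from h import *
import json
o=[]
for n in("top","scene"):
    d=cam(n); np.savez(f"b_{n}.npz",**d)
    p=robot.state()["eef_pos"]; uv=proj(d,p)[0]; print(n,p,uv)
    u,v=np.clip(uv.round().astype(int),40,[600,360])
    im=d["image"].copy(); cv2.circle(im,tuple(uv.round().astype(int)),1,(0,255,255),-1)
    o.append(cv2.resize(im[v-40:v+40,u-40:u+40],None,fx=5,fy=5,interpolation=cv2.INTER_CUBIC))
cv2.imwrite("pics/f.png",np.hstack(o))
```

```text
top [ 0.54667356 -0.29967189  0.12177018] [412.56324713 192.63293265]
scene [ 0.54695593 -0.29840049  0.12478373] [228.44025318 141.44141989]
```

View pics/f.png

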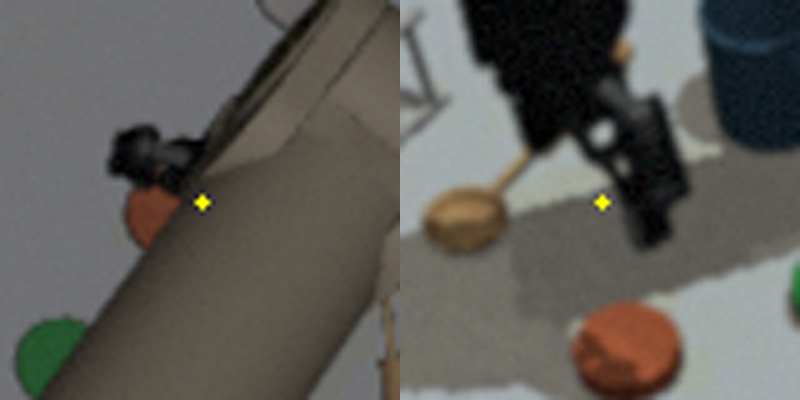

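Request:
play_rows(
  series=[
    {"linear": [0,0,0],"delta_rot": [0,0,0],"hand": 0},
    {"linear": [0,0,0],"delta_rot": [0,0,0],"hand": 0},
  ],
)

```text
clock: 3.5
eef_pos: [0.552, -0.3008, 0.1343]
ee_rot: [0.389, 3.114, -0.002]
force: [0.2, 0.9, -0.1]
opening: 1.002
```

Run:
```python
from h import *
d=dict(np.load("b_scene.npz"))
print(robot.state())
c=[]
im=d["image"][100:190,180:290]
cv2.imwrite("pics/g.png",cv2.resize(im,None,fx=7,fy=6,interpolation=cv2.INTER_CUBIC))
```

```text
{'clock': 3.5, 'joint_positions': array([ 0.01890537,  0.49985216,  0.60055278,  1.52012706, -0.29443099,
        1.20887881,  1.9879228 ]), 'qd': array([-0.00031296, -0.01101422,  0.00321768, -0.00450627, -0.00254867,
       -0.00650179,  0.00183941]), 'effort': array([ 2.87861831e-02, -5.82047510e+01,  1.04319379e+01, -3.26837361e+01,
        6.31460629e-03,  4.49010520e-02, -3.34544959e-03]), 'eef_pos': array([ 0.55197692, -0.30078275,  0.13431275]), 'ee_rot': array([ 3.89484413e-01,  3.11352663e+00, -1.78756549e-03]), 'force': array([ 0.24914179,  0.92476971, -0.1452976 ]), 'ft_torque': array([ 0.00281507, -0.01665288,  0.05199431]), 'opening': 1.0020886271182385}
```

View pics/g.png

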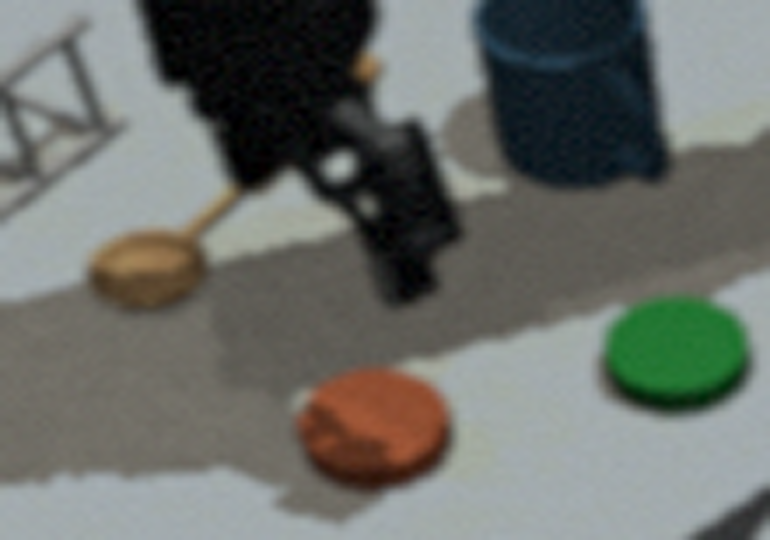

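Request:
play_rows(
  series=[
    {"linear": [0,0,-0.03],"delta_rot": [0,0,0],"hand": 0},
    {"linear": [0,0,-0.03],"delta_rot": [0,0,0],"hand": 0},
    {"linear": [0,0,-0.025],"delta_rot": [0,0,0],"hand": 0},
    {"linear": [0,0,-0.015],"delta_rot": [0,0,0],"hand": 0},
    {"linear": [0,0,-0.007],"delta_rot": [0,0,0],"hand": 0},
  ],
)

```text
clock: 4.0
eef_pos: [0.5513, -0.3003, 0.0249]
ee_rot: [0.39, 3.116, -0.0]
force: [-0.7, 0.7, 0.1]
opening: 0.998
```

Request:
play_rows(
  series=[
    {"linear": [0,0,-0.006],"delta_rot": [0,0,0],"hand": 0},
    {"linear": [0,0,-0.005],"delta_rot": [0,0,0],"hand": 0},
    {"linear": [0,0,-0.004],"delta_rot": [0,0,0],"hand": 0},
    {"linear": [0,0,-0.003],"delta_rot": [0,0,0],"hand": 0},
    {"linear": [0,0,0],"delta_rot": [0,0,0],"hand": 0},
  ],
)

```text
clock: 4.5
eef_pos: [0.5504, -0.3004, 0.0061]
ee_rot: [-0.391, -3.117, -0.0]
force: [0.3, -0.7, 0.6]
opening: 1.002
```

Run:
```python
from h import *
d=cam("scene"); np.savez("c_scene.npz",**d)
print(robot.state()["eef_pos"],robot.state()["force"],proj(d,robot.state()["eef_pos"]))
im=d["image"][100:200,180:290]
cv2.imwrite("pics/i.png",cv2.resize(im,None,fx=7,fy=6,interpolation=cv2.INTER_CUBIC))
```

```text
[ 0.55048212 -0.30041607  0.00633449] [-0.1345159  -0.33803964 -0.68578083] [[234.65300223 171.52698723]]
```

View pics/i.png

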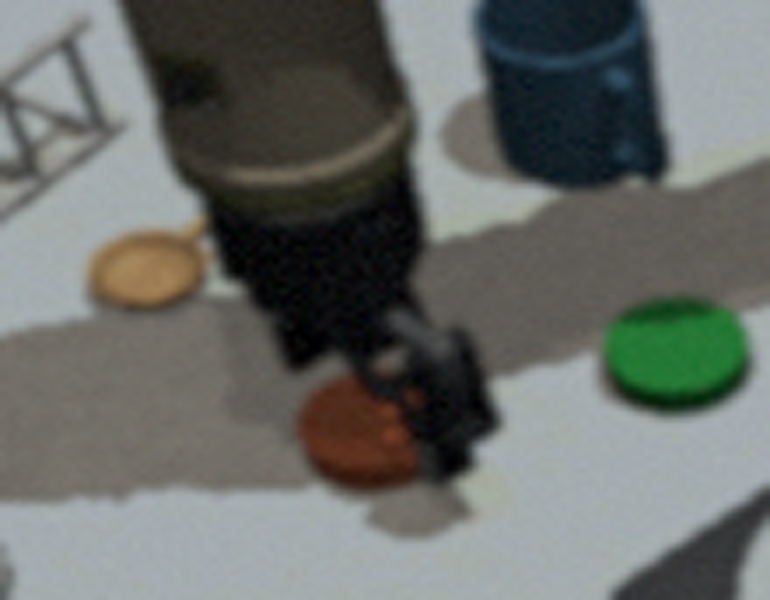

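Request:
play_rows(
  series=[
    {"linear": [0,0,-0.003],"delta_rot": [0,0,0],"hand": 0.1},
    {"linear": [0,0,0],"delta_rot": [0,0,0],"hand": 0.25},
    {"linear": [0,0,0],"delta_rot": [0,0,0],"hand": 0.5},
    {"linear": [0,0,0],"delta_rot": [0,0,0],"hand": 0.7},
    {"linear": [0,0,0],"delta_rot": [0,0,0],"hand": 0.7},
  ],
  squeeze=30,
)

```text
clock: 5.05
eef_pos: [0.5505, -0.3006, 0.0037]
ee_rot: [0.391, 3.117, -0.0]
force: [-2.4, 0.7, 3.4]
opening: 0.681
```

Request:
play_rows(
  series=[
    {"linear": [0,0,0],"delta_rot": [0,0,0],"hand": 0.7},
    {"linear": [0,0,0.005],"delta_rot": [0,0,0],"hand": 0.7},
    {"linear": [0,0,0.015],"delta_rot": [0,0,0],"hand": 0.7},
    {"linear": [0,0,0.025],"delta_rot": [0,0,0],"hand": 0.7},
    {"linear": [0,0,0.03],"delta_rot": [0,0,0],"hand": 0.7},
  ],
)

```text
clock: 5.55
eef_pos: [0.5498, -0.2999, 0.0789]
ee_rot: [-0.391, -3.115, -0.001]
force: [1.3, -0.4, -0.9]
opening: 0.682
```

Run:
```python
from h import *
print(robot.state()["eef_pos"],robot.state()["clock"],robot.state()["opening"])
for n in("top","scene"):
    d=dict(np.load(f"a_{n}.npz"))
    g=cv2.cvtColor(d["image"],cv2.COLOR_BGR2GRAY)
    # threshold within dark area neighbourhood
    c=proj(d,[.53,-.041,.06])[0].round().astype(int)
    x0,y0=c-45; sub=g[y0:y0+90,x0:x0+90]
    t,m=cv2.threshold(sub,0,255,cv2.THRESH_OTSU)
    m=cv2.morphologyEx(m,cv2.MORPH_OPEN,np.ones((5,5)))
    k,l,st,ce=cv2.connectedComponentsWithStats(m); kk=l[45,45]; print(n,t,st[kk])
    cnt=cv2.findContours((l==kk).astype(np.uint8),0,1)[0]; cnt=max(cnt,key=len)[:,0]+[x0,y0]
    w=world(d,cnt[:,0],cnt[:,1],.060)[:,:2]
    e=cv2.fitEllipse(w.astype(np.float32)); print(e, cv2.minEnclosingCircle(w.astype(np.float32)))
d=cam("scene"); np.savez("d_scene.npz",**d)
im=d["image"][100:200,180:290]
cv2.imwrite("pics/j.png",cv2.resize(im,None,fx=7,fy=6,interpolation=cv2.INTER_CUBIC))
```

```text
[ 0.54979225 -0.29992556  0.07887966] 5.55 0.6816258355523331
top 77.0 [  20   20   49   49 1890]
((0.5333563685417175, -0.03880051523447037), (0.15569600462913513, 0.1559235155582428), 89.39091491699219) ((0.5333819389343262, -0.03915354236960411), 0.07941920310258865)
scene 109.0 [   0    0   90   75 4913]
((0.4891056716442108, -0.06122859939932823), (0.21379876136779785, 0.2567331790924072), 96.868408203125) ((0.47640275955200195, -0.0561784990131855), 0.14233729243278503)
```

View pics/j.png

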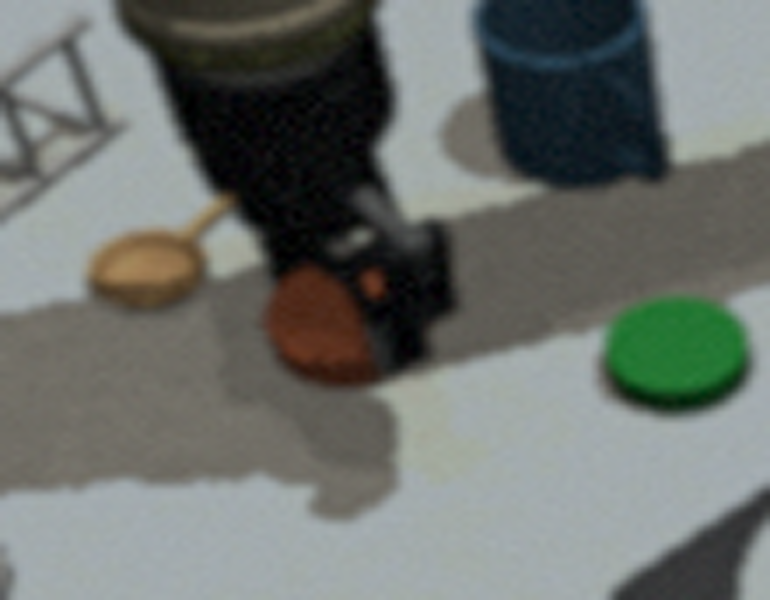

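Request:
play_rows(
  series=[
    {"linear": [0,0.015,0.015],"delta_rot": [0,0,0],"hand": 0.7},
    {"linear": [-0.002,0.03,0.007],"delta_rot": [0,0,0],"hand": 0.7},
    {"linear": [-0.002,0.04,0],"delta_rot": [0,0,0],"hand": 0.7},
    {"linear": [-0.003,0.04,0],"delta_rot": [0,0,0],"hand": 0.7},
    {"linear": [-0.003,0.04,0],"delta_rot": [0,0,0],"hand": 0.7},
  ],
)

```text
clock: 6.1
eef_pos: [0.5404, -0.134, 0.1012]
ee_rot: [0.392, 3.116, 0.0]
force: [0.7, 0.4, -0.8]
opening: 0.68
```

Request:
play_rows(
  series=[
    {"linear": [-0.002,0.04,0],"delta_rot": [0,0,0],"hand": 0.7},
    {"linear": [-0.002,0.03,0],"delta_rot": [0,0,0],"hand": 0.7},
    {"linear": [-0.001,0.017,0],"delta_rot": [0,0,0],"hand": 0.7},
    {"linear": [0,0.01,-0.006],"delta_rot": [0,0,0],"hand": 0.7},
    {"linear": [0,0,-0.01],"delta_rot": [0,0,0],"hand": 0.7},
  ],
)

```text
clock: 6.6
eef_pos: [0.5362, -0.037, 0.0847]
ee_rot: [0.388, 3.116, 0.002]
force: [0.9, -0.2, -2.0]
opening: 0.68
```

Run:
```python
from h import *
d=cam("scene"); np.savez("e_scene.npz",**d); print(robot.state()["eef_pos"],robot.state()["clock"],robot.state()["opening"])
im=d["image"][130:250,260:400]
cv2.imwrite("pics/k.png",cv2.resize(im,None,fx=5,fy=5,interpolation=cv2.INTER_CUBIC))
```

```text
[ 0.5347175  -0.03849221  0.08240049] 6.65 0.6842202466512691
```

View pics/k.png

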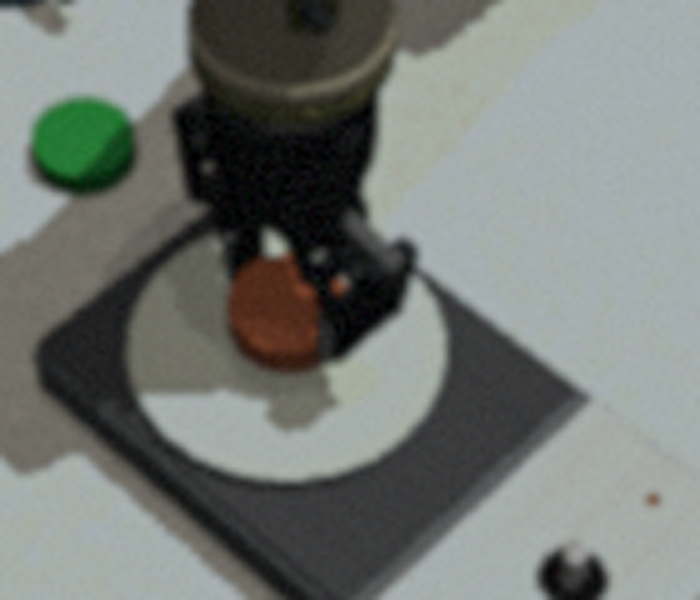

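Request:
play_rows(
  series=[
    {"linear": [0,0,-0.008],"delta_rot": [0,0,0],"hand": 0.7},
    {"linear": [0,0,-0.006],"delta_rot": [0,0,0],"hand": 0.7},
    {"linear": [0,0,-0.004],"delta_rot": [0,0,0],"hand": 0.7},
    {"linear": [0,0,-0.003],"delta_rot": [0,0,0],"hand": 0.7},
    {"linear": [0,0,-0.001],"delta_rot": [0,0,0],"hand": 0.7},
  ],
)

```text
clock: 7.15
eef_pos: [0.5353, -0.0388, 0.0619]
ee_rot: [-0.392, -3.117, 0.0]
force: [-0.4, 0.6, -1.4]
opening: 0.682
```

Request:
play_rows(
  series=[
    {"linear": [0,0,-0.001],"delta_rot": [0,0,0],"hand": 0.7},
    {"linear": [0,0,-0.001],"delta_rot": [0,0,0],"hand": 0.7},
  ],
)

```text
clock: 7.35
eef_pos: [0.5357, -0.0384, 0.0604]
ee_rot: [0.391, 3.117, 0.0]
force: [0.4, -0.7, -2.0]
opening: 0.68
```

Request:
play_rows(
  series=[
    {"linear": [0,0,-0.0007],"delta_rot": [0,0,0],"hand": 0.7},
    {"linear": [0,0,0],"delta_rot": [0,0,0],"hand": 0.7},
  ],
)

```text
clock: 7.55
eef_pos: [0.5355, -0.0384, 0.0597]
ee_rot: [0.391, 3.117, 0.0]
force: [0.4, -0.1, -1.3]
opening: 0.684
```

Request:
play_rows(
  series=[
    {"linear": [0,0,-0.0007],"delta_rot": [0,0,0],"hand": 0.7},
    {"linear": [0,0,0],"delta_rot": [0,0,0],"hand": 0.7},
  ],
)

```text
clock: 7.75
eef_pos: [0.5356, -0.0384, 0.0596]
ee_rot: [0.391, 3.117, 0.001]
force: [-3.3, -0.1, 6.1]
opening: 0.686
```

Request:
play_rows(
  series=[
    {"linear": [0,0,0.0007],"delta_rot": [0,0,0],"hand": 0.28},
    {"linear": [0,0,0],"delta_rot": [0,0,0],"hand": 0.2},
    {"linear": [0,0,0],"delta_rot": [0,0,0],"hand": 0.1},
    {"linear": [0,0,0],"delta_rot": [0,0,0],"hand": 0},
    {"linear": [0,0,0.003],"delta_rot": [0,0,0],"hand": 0},
  ],
)

```text
clock: 8.25
eef_pos: [0.5352, -0.0384, 0.0623]
ee_rot: [-0.391, -3.116, 0.0]
force: [-0.2, -0.3, 0.1]
opening: 1.006
```

Request:
play_rows(
  series=[
    {"linear": [0,0,0.008],"delta_rot": [0,0,0],"hand": 0},
    {"linear": [0,0,0.02],"delta_rot": [0,0,0],"hand": 0},
    {"linear": [0,0,0.035],"delta_rot": [0,0,0],"hand": 0},
    {"linear": [0,0.03,0.035],"delta_rot": [0,0,0],"hand": 0},
    {"linear": [0.005,0.045,0],"delta_rot": [0,0,0],"hand": 0},
  ],
)

```text
clock: 8.75
eef_pos: [0.5434, 0.0337, 0.1668]
ee_rot: [0.401, 3.107, 0.003]
force: [1.0, 0.9, -0.4]
opening: 0.999
```

Request:
play_rows(
  series=[
    {"linear": [0.005,0.045,0],"delta_rot": [0,0,0],"hand": 0},
    {"linear": [0.005,0.045,0],"delta_rot": [0,0,0],"hand": 0},
    {"linear": [0.005,0.045,0],"delta_rot": [0,0,0],"hand": 0},
    {"linear": [0.007,0.045,0],"delta_rot": [0,0,0],"hand": 0},
    {"linear": [0.007,0.04,0],"delta_rot": [0,0,0],"hand": 0},
  ],
)

```text
clock: 9.25
eef_pos: [0.5693, 0.2594, 0.1614]
ee_rot: [0.389, 3.117, 0.001]
force: [1.0, 0.9, -0.6]
opening: 0.996
```

Run:
```python
from meas import *
for n in("top","scene"):
    d=cam(n); np.savez(f"f_{n}.npz",**d)
    for c,a,m in blob(orange(d)):
        v,u=np.nonzero(m); z=np.median(world(d,u,v)[:,2]); 
        if a<600: print(n,c.round(1),a,np.median(world(d,u,v),0).round(4))
    c=proj(d,[.533,-.039,.06])[0].round().astype(int)
    cv2.imwrite(f"pics/l_{n}.png",cv2.resize(d["image"][c[1]-50:c[1]+50,c[0]-60:c[0]+60],None,fx=4,fy=4,interpolation=cv2.INTER_CUBIC))
    print(robot.state()["eef_pos"],robot.state()["clock"])
cv2.imwrite("pics/l.png",np.hstack([cv2.imread("pics/l_top.png"),cv2.imread("pics/l_scene.png")])[:,:800])
```

```text
top [107.3  86.2] 33 [0.908  0.7024 0.0203]
top [135.2  86.4] 40 [0.9089 0.6109 0.0206]
top [120.5  95.2] 33 [0.8485 0.6186 0.111 ]
top [278.4 119.2] 229 [0.7988 0.1231 0.0254]
top [328.3 197.1] 249 [ 0.5349 -0.0381  0.0758]
top [123.3 286.4] 206 [0.2574 0.5492 0.1886]
[0.56813668 0.26808941 0.16065329] 9.3
scene [316.7 197.2] 376 [ 0.5429 -0.0365  0.0736]
scene [445.3 298.3] 266 [0.5898 0.3347 0.0181]
[0.5679632  0.26485978 0.16034131] 9.35
```

View pics/l_top.png

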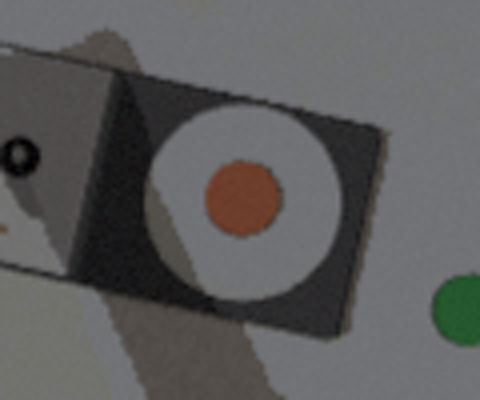

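View pics/l_scene.png

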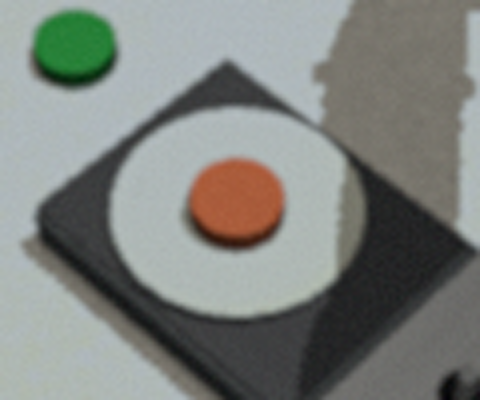

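Request:
play_rows(
  series=[
    {"linear": [0.0065,0.04,-0.01],"delta_rot": [0,0,0],"hand": 0},
    {"linear": [0.005,0.03,-0.025],"delta_rot": [0,0,0],"hand": 0},
    {"linear": [0.002,0.0075,-0.035],"delta_rot": [0,0,0],"hand": 0},
    {"linear": [0,0,-0.03],"delta_rot": [0,0,0],"hand": 0},
    {"linear": [0,0,-0.02],"delta_rot": [0,0,0],"hand": 0},
  ],
)

```text
clock: 9.85
eef_pos: [0.5819, 0.3336, 0.0383]
ee_rot: [-0.39, -3.115, 0.004]
force: [-0.8, -1.6, -0.0]
opening: 1.003
```

Request:
play_rows(
  series=[
    {"linear": [0,0,-0.014],"delta_rot": [0,0,0],"hand": 0},
    {"linear": [0,0,-0.01],"delta_rot": [0,0,0],"hand": 0},
    {"linear": [0,0,-0.007],"delta_rot": [0,0,0],"hand": 0},
    {"linear": [0,0,-0.005],"delta_rot": [0,0,0],"hand": 0.1},
    {"linear": [0,0,0],"delta_rot": [0,0,0],"hand": 0.25},
  ],
)

```text
clock: 10.35
eef_pos: [0.583, 0.3341, 0.0046]
ee_rot: [-0.391, -3.117, -0.0]
force: [-0.6, -0.4, -0.5]
opening: 0.759
```

Run:
```python
from h import *
d=cam("scene"); p=robot.state()["eef_pos"]; print(p,robot.state()["force"],robot.state()["opening"],proj(d,p))
im=d["image"][240:340,390:510]
cv2.imwrite("pics/m.png",cv2.resize(im,None,fx=6,fy=6,interpolation=cv2.INTER_CUBIC))
```

```text
[0.58321165 0.33415715 0.00506435] [-0.63516318  1.41041583  1.08994814] 0.7511794236074795 [[444.72499143 298.12392972]]
```

View pics/m.png

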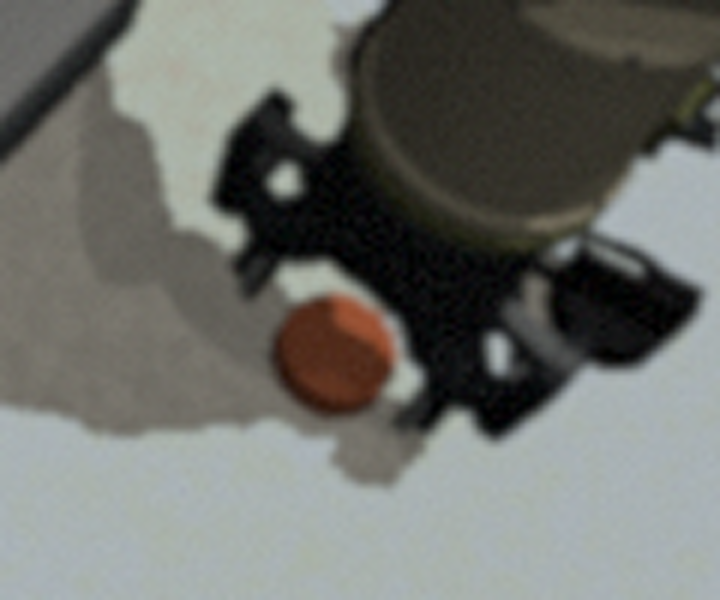

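Request:
play_rows(
  series=[
    {"linear": [0,0,-0.001],"delta_rot": [0,0,0],"hand": 0.45},
    {"linear": [0,0,0],"delta_rot": [0,0,0],"hand": 0.7},
    {"linear": [0,0,0],"delta_rot": [0,0,0],"hand": 0.8},
    {"linear": [0,0,0],"delta_rot": [0,0,0],"hand": 0.8},
    {"linear": [0,0,0],"delta_rot": [0,0,0],"hand": 0.8},
  ],
  squeeze=25,
)

```text
clock: 10.9
eef_pos: [0.5835, 0.3344, 0.0045]
ee_rot: [0.391, 3.116, 0.002]
force: [-1.1, -1.5, 5.3]
opening: 0.501
```

Request:
play_rows(
  series=[
    {"linear": [0,0,0.006],"delta_rot": [0,0,0],"hand": 0.8},
    {"linear": [0,0,0.016],"delta_rot": [0,0,0],"hand": 0.8},
    {"linear": [0,0,0.03],"delta_rot": [0,0,0],"hand": 0.8},
    {"linear": [0,0,0.035],"delta_rot": [0,0,0],"hand": 0.8},
    {"linear": [0,-0.01,0.03],"delta_rot": [0,0,0],"hand": 0.8},
  ],
)

```text
clock: 11.4
eef_pos: [0.5826, 0.3258, 0.1233]
ee_rot: [0.388, 3.117, 0.002]
force: [0.8, -0.2, 0.0]
opening: 0.499
```

Request:
play_rows(
  series=[
    {"linear": [-0.003,-0.025,0],"delta_rot": [0,0,0],"hand": 0.8},
    {"linear": [-0.005,-0.038,0],"delta_rot": [0,0,0],"hand": 0.8},
    {"linear": [-0.006,-0.043,0],"delta_rot": [0,0,0],"hand": 0.8},
    {"linear": [-0.006,-0.043,0],"delta_rot": [0,0,0],"hand": 0.8},
    {"linear": [-0.006,-0.043,0],"delta_rot": [0,0,0],"hand": 0.8},
  ],
)

```text
clock: 11.9
eef_pos: [0.5566, 0.1304, 0.1217]
ee_rot: [0.391, 3.116, 0.001]
force: [0.6, -0.7, -0.4]
opening: 0.503
```

Request:
play_rows(
  series=[
    {"linear": [-0.006,-0.043,0],"delta_rot": [0,0,0],"hand": 0.8},
    {"linear": [-0.006,-0.043,0],"delta_rot": [0,0,0],"hand": 0.8},
    {"linear": [-0.005,-0.038,0],"delta_rot": [0,0,0],"hand": 0.8},
    {"linear": [-0.003,-0.025,0],"delta_rot": [0,0,0],"hand": 0.8},
    {"linear": [-0.0015,-0.015,-0.004],"delta_rot": [0,0,0],"hand": 0.8},
  ],
)

```text
clock: 12.4
eef_pos: [0.5354, -0.0352, 0.1183]
ee_rot: [0.397, 3.114, 0.0]
force: [0.8, 0.9, -1.2]
opening: 0.501
```

Request:
play_rows(
  series=[
    {"linear": [0,-0.006,-0.008],"delta_rot": [0,0,0],"hand": 0.8},
    {"linear": [0,0,-0.007],"delta_rot": [0,0,0],"hand": 0.8},
    {"linear": [0,0,-0.004],"delta_rot": [0,0,0],"hand": 0.8},
    {"linear": [0,0,-0.002],"delta_rot": [0,0,0],"hand": 0.8},
    {"linear": [0,0,0],"delta_rot": [0,0,0],"hand": 0.8},
  ],
)

```text
clock: 12.9
eef_pos: [0.5353, -0.0368, 0.0951]
ee_rot: [-0.389, -3.117, 0.0]
force: [0.8, 0.1, -1.5]
opening: 0.501
```

Run:
```python
from h import *
d=cam("scene"); p=robot.state()["eef_pos"]; print(p,robot.state()["force"],robot.state()["opening"],proj(d,p))
im=d["image"][150:250,260:380]
cv2.imwrite("pics/n.png",cv2.resize(im,None,fx=6,fy=6,interpolation=cv2.INTER_CUBIC))
```

```text
[ 0.53551511 -0.03699765  0.09543302] [0.60127953 0.02365392 0.15249439] 0.5008894455818995 [[318.10971494 189.83968115]]
```

View pics/n.png

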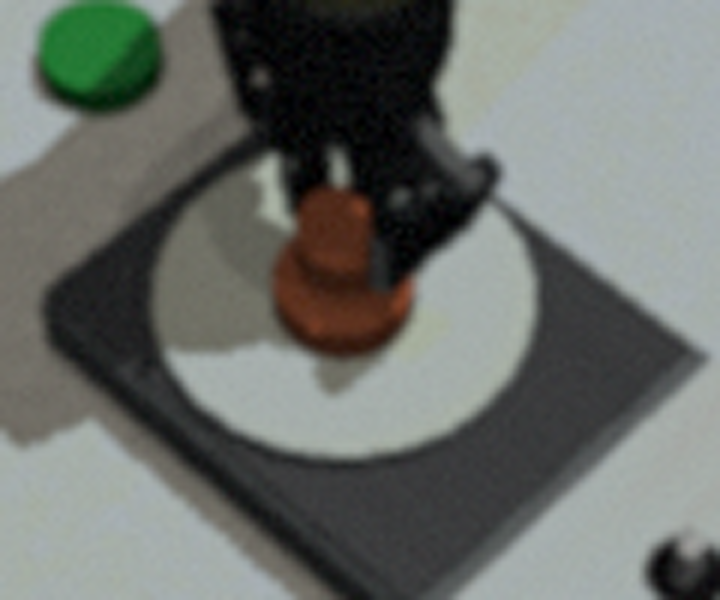

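Request:
play_rows(
  series=[
    {"linear": [0,-0.001,-0.005],"delta_rot": [0,0,0],"hand": 0.8},
    {"linear": [0,0,-0.004],"delta_rot": [0,0,0],"hand": 0.8},
    {"linear": [0,0,-0.002],"delta_rot": [0,0,0],"hand": 0.8},
    {"linear": [0,0,-0.002],"delta_rot": [0,0,0],"hand": 0.8},
    {"linear": [0,0,0],"delta_rot": [0,0,0],"hand": 0.8},
  ],
)

```text
clock: 13.45
eef_pos: [0.5353, -0.0389, 0.0823]
ee_rot: [-0.391, -3.117, 0.0]
force: [-0.2, -0.3, 0.1]
opening: 0.502
```

Request:
play_rows(
  series=[
    {"linear": [0,0,-0.0007],"delta_rot": [0,0,0],"hand": 0.8},
    {"linear": [0,0,0],"delta_rot": [0,0,0],"hand": 0.8},
  ],
)

```text
clock: 13.65
eef_pos: [0.5355, -0.0389, 0.0819]
ee_rot: [0.391, 3.117, 0.0]
force: [0.7, -0.1, -0.8]
opening: 0.5
```

Request:
play_rows(
  series=[
    {"linear": [0,0,-0.0007],"delta_rot": [0,0,0],"hand": 0.8},
    {"linear": [0,0,0],"delta_rot": [0,0,0],"hand": 0.8},
  ],
)

```text
clock: 13.85
eef_pos: [0.5355, -0.0389, 0.0812]
ee_rot: [0.391, 3.117, -0.0]
force: [0.6, -0.2, 0.2]
opening: 0.502
```

Request:
play_rows(
  series=[
    {"linear": [0,0,-0.0007],"delta_rot": [0,0,0],"hand": 0.8},
    {"linear": [0,0,0],"delta_rot": [0,0,0],"hand": 0.8},
  ],
)

```text
clock: 14.05
eef_pos: [0.5355, -0.0389, 0.0805]
ee_rot: [0.391, 3.117, -0.0]
force: [0.2, 0.9, 0.2]
opening: 0.503
```

Request:
play_rows(
  series=[
    {"linear": [0,0,-0.0005],"delta_rot": [0,0,0],"hand": 0.8},
    {"linear": [0,0,0],"delta_rot": [0,0,0],"hand": 0.8},
  ],
)

```text
clock: 14.25
eef_pos: [0.5355, -0.0389, 0.0804]
ee_rot: [0.391, 3.117, 0.0]
force: [-1.3, -0.6, 4.1]
opening: 0.496
```

Contact. Release and retreat toward the knob.

Request:
play_rows(
  series=[
    {"linear": [0,0,0.0004],"delta_rot": [0,0,0],"hand": 0.47},
    {"linear": [0,0,0],"delta_rot": [0,0,0],"hand": 0.4},
    {"linear": [0,0,0],"delta_rot": [0,0,0],"hand": 0.3},
    {"linear": [0,0,0],"delta_rot": [0,0,0],"hand": 0.2},
    {"linear": [0,0,0.003],"delta_rot": [0,0,0],"hand": 0.2},
  ],
)

```text
clock: 14.75
eef_pos: [0.5351, -0.0389, 0.0831]
ee_rot: [-0.391, -3.116, 0.0]
force: [0.3, 0.3, 0.4]
opening: 0.801
```

Request:
play_rows(
  series=[
    {"linear": [0,0,0.008],"delta_rot": [0,0,0],"hand": 0.2},
    {"linear": [0,0,0.02],"delta_rot": [0,0,0],"hand": 0.2},
    {"linear": [0,0,0.035],"delta_rot": [0,0,0],"hand": 0.2},
    {"linear": [-0.003,0.035,0.025],"delta_rot": [0,0,0],"hand": 0.2},
    {"linear": [-0.009,0.045,0],"delta_rot": [0,0,0],"hand": 0.2},
  ],
)

```text
clock: 15.25
eef_pos: [0.5263, 0.0393, 0.1763]
ee_rot: [0.4, 3.108, 0.002]
force: [1.0, -0.2, -0.5]
opening: 0.797
```

Request:
play_rows(
  series=[
    {"linear": [-0.009,0.045,0],"delta_rot": [0,0,0],"hand": 0.2},
    {"linear": [-0.009,0.045,0],"delta_rot": [0,0,0],"hand": 0.2},
    {"linear": [-0.009,0.045,0],"delta_rot": [0,0,0],"hand": 0.2},
    {"linear": [-0.009,0.045,0],"delta_rot": [0,0,0],"hand": 0.2},
    {"linear": [-0.005,0.02,0],"delta_rot": [0,0,0],"hand": 0.2},
  ],
)

```text
clock: 15.75
eef_pos: [0.4807, 0.2464, 0.172]
ee_rot: [-0.382, -3.118, -0.003]
force: [0.8, -0.0, -0.0]
opening: 0.798
```

Run:
```python
from meas import *
for n in("scene","top"):
    d=cam(n); np.savez(f"g_{n}.npz",**d)
    for c,a,m in blob(orange(d)):
        v,u=np.nonzero(m)
        if n=="scene" or abs(c[1]-197)<12: print(n,c.round(1),a,np.median(world(d,u,v),0).round(4))
    print(robot.state()["eef_pos"],robot.state()["clock"])
    c=proj(d,[.533,-.039,.06])[0].round().astype(int)
    cv2.imwrite(f"pics/o_{n}.png",cv2.resize(d["image"][c[1]-40:c[1]+40,c[0]-50:c[0]+50],None,fx=4,fy=4,interpolation=cv2.INTER_CUBIC))
    c=proj(d,[.451,.309,.03])[0].round().astype(int)
    cv2.imwrite(f"pics/p_{n}.png",cv2.resize(d["image"][c[1]-40:c[1]+40,c[0]-50:c[0]+50],None,fx=4,fy=4,interpolation=cv2.INTER_CUBIC))
cv2.imwrite("pics/o.png",np.vstack([np.hstack([cv2.imread(f"pics/{k}_{n}.png") for n in("scene","top")]) for k in "op"])[:600])
```

```text
scene [205.4  31.9] 1083 [-0.1605 -1.1008 -0.2341]
scene [316.9 196.1] 384 [ 0.5481 -0.0322  0.0907]
[0.47988664 0.24855058 0.17185138] 15.8
top [328.1 197.2] 245 [ 0.5332 -0.0376  0.0934]
[0.48085323 0.24563344 0.17179815] 15.85
```

View pics/o.png

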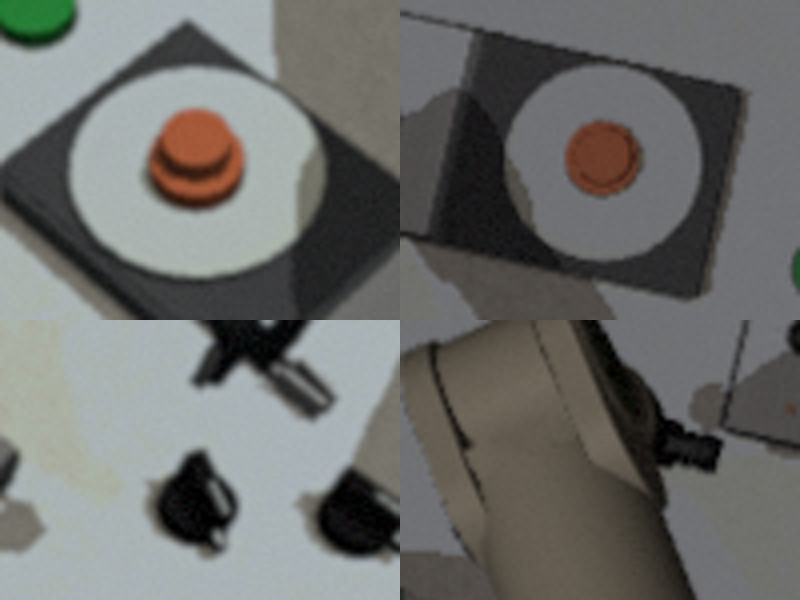

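```bash
cat > kfit.py <<'E'
from h import *
from scipy.optimize import minimize
def parts(p,zb):
    x,y,a=p; c,s=np.cos(a),np.sin(a)
    th=np.linspace(0,2*np.pi,48,endpoint=False); ci=np.c_[23*np.cos(th),23*np.sin(th)]
    def box(x0,x1,w,z0,z1): return np.array([[i,j,k] for i in(x0,x1) for j in(-w,w) for k in(z0,z1)],float)
    L=[np.r_[np.c_[ci,0*th],np.c_[ci,0*th+19]],box(-23,23,7,19,42),box(20,32,4,9,19)]
    o=[]
    for q in L:
        q=q/1000; o.append(np.c_[x+c*q[:,0]-s*q[:,1],y+s*q[:,0]+c*q[:,1],zb+q[:,2]])
    return o
S=8
def render(d,p,zb,x0,y0,w,h):
    m=np.zeros((h*S,w*S),np.uint8)
    for q in parts(p,zb):
        uv=((proj(d,q)-[x0,y0]+.5)*S).astype(np.float32)
        cv2.fillConvexPoly(m,cv2.convexHull(uv).round().astype(np.int32),1)
    return cv2.resize(m.astype(np.float32),(w,h),interpolation=cv2.INTER_AREA)
def fit(d,p0,zb=0.,half=22):
    c=proj(d,[p0[0],p0[1],zb+.02])[0].round().astype(int); x0,y0=c-half; w=h=2*half
    g=d["image"][y0:y0+h,x0:x0+w].max(2).astype(np.float32)
    white=proj
    bg=np.median(g[[0,-1]].ravel()); 
    # dark alpha: black ~15, shadow ~.6 bg
    lo=np.percentile(g,2); al=np.clip((0.5*bg-g)/(0.5*bg-lo),0,1)**.5
    al=cv2.GaussianBlur(al,(0,0),.6)
    f=lambda q:((cv2.GaussianBlur(render(d,[q[0]/1000,q[1]/1000,q[2]/50],zb,x0,y0,w,h),(0,0),.8)-al)**2).sum()
    q0=[p0[0]*1000,p0[1]*1000,p0[2]*50]; best=None
    for da in(-.35,-.15,0,.15,.35):
        qq=[q0[0],q0[1],q0[2]+da*50]
        r=minimize(f,qq,method="Nelder-Mead",options=dict(initial_simplex=[qq,[qq[0]+4,qq[1],qq[2]],[qq[0],qq[1]+4,qq[2]],[qq[0],qq[1],qq[2]+8]],xatol=.05,fatol=.01))
        if best is None or r.fun<best.fun: best=r
    q=best.x; p=[q[0]/1000,q[1]/1000,q[2]/50]
    r=render(d,p,zb,x0,y0,w,h)
    vis=np.hstack([np.repeat(g[...,None],3,2),np.dstack([r*255,al*255,al*0])]).clip(0,255).astype(np.uint8)
    return p,best.fun,cv2.resize(vis,None,fx=8,fy=8,interpolation=cv2.INTER_NEAREST)
E
python3 - <<'E'
from kfit import *
o=[]
for n in("top","scene"):
    d=dict(np.load(f"a_{n}.npz"))
    p,f,v=fit(d,[.452,.310,.8]); print(n,np.round(p,4),np.degrees(p[2]),f); o.append(v)
cv2.imwrite("pics/q.png",np.vstack(o)[:,:][::1])
print(o[0].shape)
E
```

```text
top [0.4512 0.3144 0.6416] 36.7614576314292 33.10124969482422
scene [0.4546 0.3127 0.6694] 38.35609777056909 52.40262985229492
(352, 704, 3)
```

View pics/q.png

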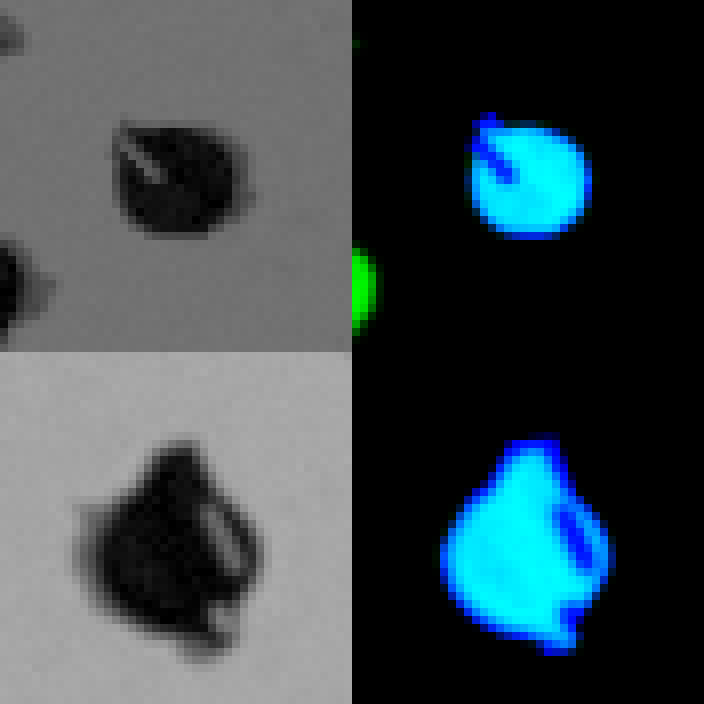

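Request:
play_rows(
  series=[
    {"linear": [-0.006,0.014,0],"delta_rot": [0,0,-0.14],"hand": 0.3},
    {"linear": [-0.006,0.014,0],"delta_rot": [0,0,-0.14],"hand": 0.3},
    {"linear": [-0.006,0.014,0],"delta_rot": [0,0,-0.14],"hand": 0.3},
    {"linear": [-0.006,0.014,0],"delta_rot": [0,0,-0.14],"hand": 0.3},
    {"linear": [-0.006,0.014,0],"delta_rot": [0,0,-0.14],"hand": 0.3},
  ],
)

```text
clock: 16.35
eef_pos: [0.4531, 0.3103, 0.1721]
ee_rot: [1.447, 2.788, 0.0]
force: [0.3, 0.3, -0.3]
opening: 0.698
```

Request:
play_rows(
  series=[
    {"linear": [0,0,0],"delta_rot": [0,0,-0.14],"hand": 0.3},
    {"linear": [0,0,0],"delta_rot": [0,0,-0.14],"hand": 0.3},
    {"linear": [0,0,0],"delta_rot": [0,0,-0.14],"hand": 0.3},
    {"linear": [0,0,0],"delta_rot": [0,0,-0.14],"hand": 0.3},
    {"linear": [0,0,0],"delta_rot": [0,0,-0.14],"hand": 0.3},
  ],
)

```text
clock: 16.85
eef_pos: [0.4533, 0.3097, 0.1721]
ee_rot: [2.315, 2.123, 0.001]
force: [0.1, 0.7, 0.2]
opening: 0.701
```

Request:
play_rows(
  series=[
    {"linear": [0,0,0],"delta_rot": [0,0,-0.14],"hand": 0.3},
    {"linear": [0,0,0],"delta_rot": [0,0,-0.14],"hand": 0.3},
    {"linear": [0,0,0],"delta_rot": [0,0,-0.14],"hand": 0.3},
    {"linear": [0,0,0],"delta_rot": [0,0,-0.14],"hand": 0.3},
    {"linear": [0,0,0],"delta_rot": [0,0,-0.14],"hand": 0.3},
  ],
)

```text
clock: 17.35
eef_pos: [0.4533, 0.3098, 0.172]
ee_rot: [2.903, 1.2, 0.001]
force: [0.4, 0.1, -0.2]
opening: 0.7
```

Request:
play_rows(
  series=[
    {"linear": [0,0,-0.02],"delta_rot": [0,0,-0.14],"hand": 0.3},
    {"linear": [0,0,-0.02],"delta_rot": [0,0,0],"hand": 0.3},
    {"linear": [0,0,-0.015],"delta_rot": [0,0,0],"hand": 0.3},
    {"linear": [0,0,-0.005],"delta_rot": [0,0,0],"hand": 0.3},
    {"linear": [0,0,0],"delta_rot": [0,0,0],"hand": 0.3},
  ],
)

```text
clock: 17.85
eef_pos: [0.4527, 0.3101, 0.1113]
ee_rot: [2.976, 1.004, -0.001]
force: [0.2, -0.4, 0.5]
opening: 0.701
```

Run:
```python
from h import *
s=robot.state();R=cv2.Rodrigues(s["ee_rot"])[0]; print(s["eef_pos"],s["joint_positions"],np.degrees(np.arctan2(R[1,1],R[0,1])),R[:,2])
```

```text
[0.45266826 0.31011639 0.11132475] [-1.17292203  0.35604223  0.63397798  1.76602715 -0.23370813  1.09657744
 -1.38118502] -52.71790400078085 [-4.45032108e-04 -8.24478909e-04 -9.99999561e-01]
```

Request:
play_rows(
  series=[
    {"linear": [0,0.003,-0.02],"delta_rot": [0,0,0],"hand": 0.3},
    {"linear": [0,0,-0.025],"delta_rot": [0,0,0],"hand": 0.3},
    {"linear": [0,0,-0.015],"delta_rot": [0,0,0],"hand": 0.3},
    {"linear": [0,0,-0.007],"delta_rot": [0,0,0],"hand": 0.3},
    {"linear": [0,0,0],"delta_rot": [0,0,0],"hand": 0.3},
  ],
)

```text
clock: 18.35
eef_pos: [0.4524, 0.3137, 0.0442]
ee_rot: [2.976, 1.005, -0.001]
force: [0.5, -0.9, 1.0]
opening: 0.701
```

Run:
```python
from h import *
d=cam("scene"); p=robot.state()["eef_pos"]; print(p,robot.state()["opening"],proj(d,p),proj(d,[.4545,.3128,.042]))
im=d["image"][200:300,410:510]
cv2.imwrite("pics/r.png",cv2.resize(im,None,fx=6,fy=6,interpolation=cv2.INTER_CUBIC))
```

```text
[0.45286389 0.31405162 0.0449119 ] 0.7031862178454708 [[462.10522901 242.83873229]] [[460.99630708 243.70171128]]
```

View pics/r.png

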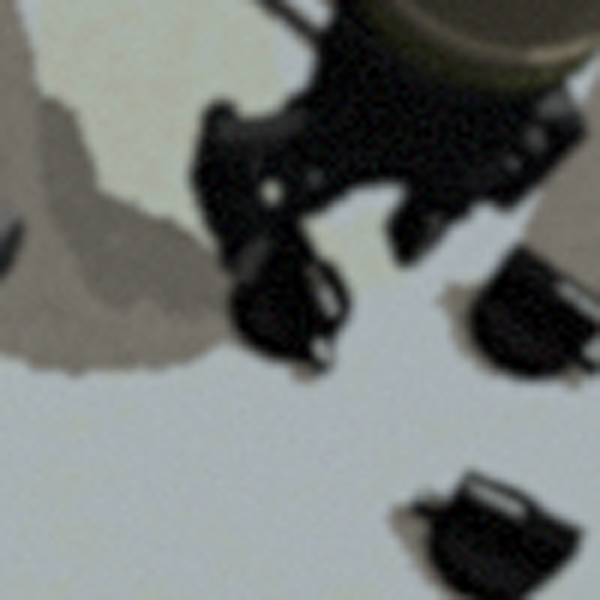

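Request:
play_rows(
  series=[
    {"linear": [0,-0.0005,-0.01],"delta_rot": [0,0,0],"hand": 0.3},
    {"linear": [0,0,-0.008],"delta_rot": [0,0,0],"hand": 0.3},
    {"linear": [0,0,-0.004],"delta_rot": [0,0,0],"hand": 0.3},
    {"linear": [0,0,-0.0005],"delta_rot": [0,0,0],"hand": 0.3},
    {"linear": [0,0,0],"delta_rot": [0,0,0],"hand": 0.5},
  ],
)

```text
clock: 18.9
eef_pos: [0.4524, 0.3135, 0.0218]
ee_rot: [2.976, 1.006, -0.0]
force: [0.2, 0.2, -0.7]
opening: 0.543
```

Request:
play_rows(
  series=[
    {"linear": [0,0,0],"delta_rot": [0,0,0],"hand": 0.7},
    {"linear": [0,0,0],"delta_rot": [0,0,0],"hand": 0.85},
    {"linear": [0,0,0],"delta_rot": [0,0,0],"hand": 1},
    {"linear": [0,0,0],"delta_rot": [0,0,0],"hand": 1},
    {"linear": [0,0,0],"delta_rot": [0,0,0],"hand": 1},
  ],
  squeeze=30,
)

```text
clock: 19.4
eef_pos: [0.4527, 0.3138, 0.0222]
ee_rot: [-2.976, -1.006, -0.001]
force: [-0.7, 0.5, 3.4]
opening: 0.156
```

Request:
play_rows(
  series=[
    {"linear": [0,0,0.005],"delta_rot": [0,0,0],"hand": 1},
    {"linear": [0,0,0.015],"delta_rot": [0,0,0],"hand": 1},
    {"linear": [0,0,0.03],"delta_rot": [0,0,0],"hand": 1},
    {"linear": [0,0,0.04],"delta_rot": [0,0,0],"hand": 1},
    {"linear": [0,0,0.03],"delta_rot": [0,0,0],"hand": 1},
  ],
  squeeze=60,
)

```text
clock: 19.9
eef_pos: [0.453, 0.3134, 0.145]
ee_rot: [-2.976, -1.005, -0.003]
force: [-0.5, 0.9, -0.4]
opening: 0.151
```

Run:
```python
from h import *
o=[]
for n,k in(("top","a"),("scene","a"),("scene","f"),("top","f")):
    d=dict(np.load(f"{k}_{n}.npz")); c=proj(d,[.568,.1434,.06])[0].round().astype(int)
    im=d["image"][c[1]-10:c[1]+10,c[0]-10:c[0]+10]; print(n,c-10); o.append(cv2.resize(im,None,fx=18,fy=18,interpolation=cv2.INTER_NEAREST))
    for p in([.568,.1434,.074],[.568,.1434,.05]): print(proj(d,p))
cv2.imwrite("pics/s.png",np.hstack(o[:2]))
d=cam("scene"); print(robot.state()["eef_pos"],robot.state()["opening"])
cv2.imwrite("pics/t.png",cv2.resize(d["image"][190:300,400:510],None,fx=5,fy=5,interpolation=cv2.INTER_CUBIC)); np.savez("t_scene.npz",**d)
```

```text
top [262 177]
[[271.32227788 186.34193365]]
[[272.05730059 187.20110626]]
scene [366 232]
[[377.067267 239.021863]]
[[375.8188894  244.09630315]]
scene [366 232]
[[377.067267 239.021863]]
[[375.8188894  244.09630315]]
top [262 177]
[[271.32227788 186.34193365]]
[[272.05730059 187.20110626]]
[0.45516535 0.31473427 0.14975132] 0.1473386756759916
```

View pics/s.png

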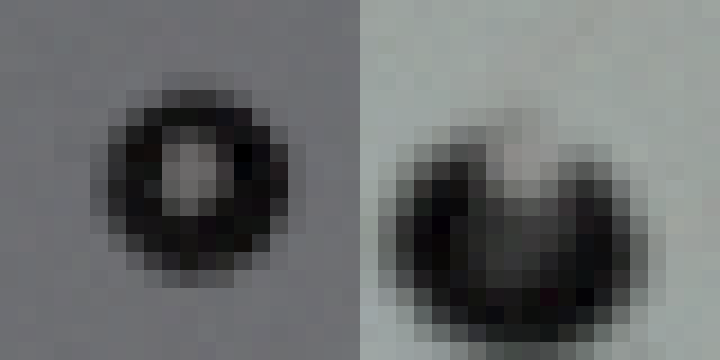

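View pics/t.png

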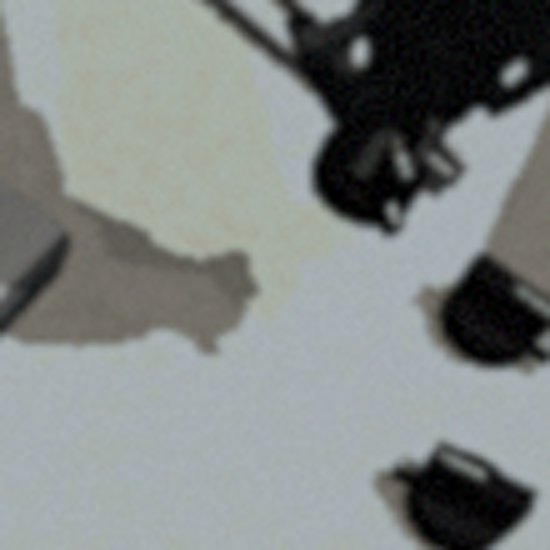

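Run:
```python
from h import *
for k in "af":
  for n in("top","scene"):
    d=dict(np.load(f"{k}_{n}.npz")); g=d["image"].max(2).astype(float)
    c=proj(d,[.566,.142,.055])[0].round().astype(int); x0,y0=c-9
    s=g[y0:y0+19,x0:x0+19]; bg=np.median(s[[0,-1]]); w=np.clip((bg*.75-s)/(bg*.6),0,1)
    m=(s<bg*.6).astype(np.uint8)
    cnt=max(cv2.findContours(m,0,1)[0],key=len)[:,0]; hull=cv2.convexHull(cnt); 
    e=cv2.fitEllipse(hull) if len(hull)>5 else None
    M=np.zeros_like(m); cv2.fillConvexPoly(M,hull,1); v,u=np.nonzero(M)
    print(k,n,"ring ellipse",e[0][0]+x0,e[0][1]+y0,e[1],"hull cent",u.mean()+x0,v.mean()+y0, world(d,u.mean()+x0,v.mean()+y0,.051).round(4),world(d,e[0][0]+x0,e[0][1]+y0,.051).round(4))
    # bright: top view
    if n=="top":
        b=np.zeros_like(s); r=s[5:14,5:14]; q=np.clip(r-35,0,None); vv,uu=np.mgrid[5:14,5:14]; dd=np.hypot(uu-(u.mean()),vv-v.mean())<3.2; q=q*dd
        cu,cv_=(q*uu).sum()/q.sum()+x0,(q*vv).sum()/q.sum()+y0; print("tip",cu,cv_,world(d,cu,cv_,.074).round(4))
    # depth of tip
    P=world(d,*[a.ravel() for a in (np.mgrid[y0:y0+19,x0:x0+19][::-1])]); t=P[(P[:,2]>.066)]; print("high pts",len(t),t.mean(0).round(4) if len(t) else "")
```

```text
a top ring ellipse 272.37412548065186 186.82508373260498 (9.622936248779297, 9.777459144592285) hull cent 272.5 186.7560975609756 [[0.5694 0.1419 0.051 ]] [[0.5691 0.1423 0.051 ]]
tip 272.1190476190476 186.15266106442576 [[0.5686 0.1409 0.074 ]]
high pts 12 [0.5537 0.1292 0.197 ]
a scene ring ellipse 374.129292011261 245.31158638000488 (11.289112091064453, 13.416093826293945) hull cent 374.1923076923077 245.36923076923077 [[0.5736 0.1419 0.051 ]] [[0.5735 0.1417 0.051 ]]
high pts 27 [0.5898 0.1456 0.1012]
f top ring ellipse 272.38897132873535 186.89046144485474 (9.467723846435547, 10.451129913330078) hull cent 272.5 187.0 [[0.5686 0.1419 0.051 ]] [[0.5689 0.1422 0.051 ]]
tip 272.06159420289856 186.1195652173913 [[0.5687 0.1411 0.074 ]]
high pts 13 [0.5545 0.13   0.1865]
f scene ring ellipse 374.39635276794434 245.3007984161377 (11.658571243286133, 13.73176383972168) hull cent 374.3233082706767 245.30075187969925 [[0.5733 0.1421 0.051 ]] [[0.5732 0.1422 0.051 ]]
high pts 27 [0.5902 0.1453 0.1015]
```

Request:
play_rows(
  series=[
    {"linear": [0.017,-0.0245,0],"delta_rot": [0,0,0.09],"hand": 1},
    {"linear": [0.017,-0.0245,0],"delta_rot": [0,0,0.1],"hand": 1},
    {"linear": [0.02,-0.0295,0],"delta_rot": [0,0,0.11],"hand": 1},
    {"linear": [0.02,-0.0295,0],"delta_rot": [0,0,0.11],"hand": 1},
    {"linear": [0.017,-0.0245,0],"delta_rot": [0,0,0.11],"hand": 1},
  ],
)

```text
clock: 20.45
eef_pos: [0.5443, 0.1789, 0.1428]
ee_rot: [2.614, 1.741, 0.001]
force: [1.2, -0.5, -0.3]
opening: 0.149
```

Request:
play_rows(
  series=[
    {"linear": [0.014,-0.02,0],"delta_rot": [0,0,0.1],"hand": 1},
    {"linear": [0.008,-0.012,-0.004],"delta_rot": [0,0,0.089],"hand": 1},
    {"linear": [0.004,-0.007,-0.008],"delta_rot": [0,0,0],"hand": 1},
    {"linear": [0,0,-0.004],"delta_rot": [0,0,0],"hand": 1},
    {"linear": [0,0,0],"delta_rot": [0,0,0],"hand": 1},
  ],
)

```text
clock: 20.95
eef_pos: [0.5684, 0.1429, 0.125]
ee_rot: [-2.442, -1.974, 0.003]
force: [-0.4, 0.1, -0.2]
opening: 0.152
```

Request:
play_rows(
  series=[
    {"linear": [0,0,0],"delta_rot": [0,0,0],"hand": 1},
    {"linear": [0,0,0],"delta_rot": [0,0,0],"hand": 1},
  ],
)

```text
clock: 21.15
eef_pos: [0.5691, 0.1433, 0.1261]
ee_rot: [-2.441, -1.977, -0.0]
force: [-0.2, -0.1, -0.6]
opening: 0.146
```

Run:
```python
from kfit import *
d=cam("scene"); np.savez("u_scene.npz",**d)
s=robot.state();R=cv2.Rodrigues(s["ee_rot"])[0]; p=s["eef_pos"]; print(p,s["joint_positions"].round(2),np.degrees(np.arctan2(R[1,1],R[0,1])))
print(s["opening"])
c=proj(d,[p[0],p[1],p[2]])[0].round().astype(int);print(c)
cv2.imwrite("pics/v.png",cv2.resize(d["image"][c[1]-40:c[1]+60,c[0]-50:c[0]+50],None,fx=6,fy=6,interpolation=cv2.INTER_CUBIC))
```

```text
[0.56926949 0.14312161 0.12614892] [-0.75  0.41  0.58  1.65 -0.24  1.15 -0.32] -11.971383036720061
0.15193608399912065
[380 228]
```

View pics/v.png

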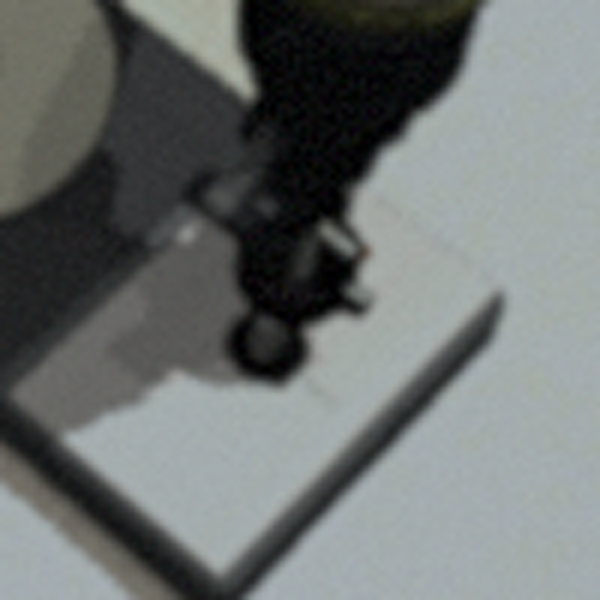

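```bash
cat > ov.py <<'E'
from kfit import *
def overlay(d,p,zb,fn,c,sc=10,h=28,extra=[]):
    x0,y0=np.array(c)-h; im=cv2.resize(d["image"][y0:y0+2*h,x0:x0+2*h],None,fx=sc,fy=sc,interpolation=cv2.INTER_CUBIC)
    im=(np.clip(im.astype(float)*1.3+15,0,255)).astype(np.uint8)
    raw=im.copy()
    for q in parts(p,zb):
        uv=((proj(d,q)-[x0,y0]+.5)*sc).astype(np.float32); cv2.polylines(im,[cv2.convexHull(uv).round().astype(np.int32)],True,(0,255,255),1)
    for r,z,pp in extra:
        th=np.linspace(0,6.28,40); uv=((proj(d,np.c_[pp[0]+r*np.cos(th),pp[1]+r*np.sin(th),0*th+z])-[x0,y0]+.5)*sc); cv2.polylines(im,[uv.round().astype(np.int32)],True,(0,255,0),1)
    cv2.imwrite(fn,np.hstack([im,raw])[:, :])
E
python3 - <<'E'
from ov import *
d=dict(np.load("u_scene.npz"))
overlay(d,[.5692,.1431,np.radians(78)],.104,"pics/w.png",[380,232],sc=7,extra=[(.016,.051,(.5733,.142)),(.007,.074,(.5733,.142))])
E
```

```text
(no output)
```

View pics/w.png

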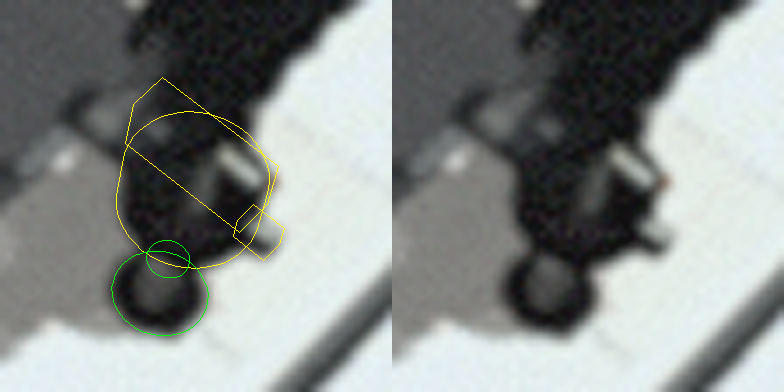

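```bash
cat > wl.py <<'E'
from ov import *
def lines(d,p,zb,c,fn,sc=16,h=24):
    x0,y0=np.array(c)-h; im=cv2.resize(d["image"][y0:y0+2*h,x0:x0+2*h],None,fx=sc,fy=sc,interpolation=cv2.INTER_CUBIC)
    im=np.clip(255*(im/255.)**.5,0,255).astype(np.uint8)
    a=p[2]; e=np.array([np.cos(a),np.sin(a)])
    for r0,r1,z in((-23,23,42),(22,32,19)):
        q=np.array([[p[0]+e[0]*r/1000,p[1]+e[1]*r/1000,zb+z/1000] for r in(r0,r1)])
        uv=((proj(d,q)-[x0,y0]+.5)*sc).round().astype(int); cv2.line(im,tuple(uv[0]),tuple(uv[1]),(0,0,255),1)
    for q in parts(p,zb):
        uv=((proj(d,q)-[x0,y0]+.5)*sc).astype(np.float32); cv2.polylines(im,[cv2.convexHull(uv).round().astype(np.int32)],True,(0,255,255),1)
    cv2.imwrite(fn,im[:600,:800])
E
python3 - <<'E'
from wl import *
d=dict(np.load("u_scene.npz"))
lines(d,[.5692,.1431,np.radians(78)],.104,[384,226],"pics/x.png")
E
```

```text
(no output)
```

View pics/x.png

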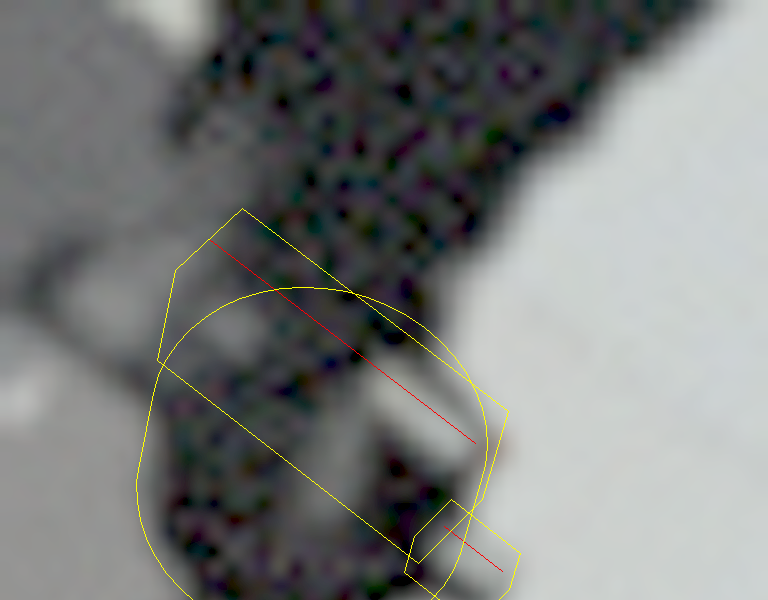

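Run:
```python
from h import *
d=dict(np.load("u_scene.npz")); p=np.array([.569,.143,.12])
a=proj(d,p)[0]; J=np.array([proj(d,p+np.eye(3)[i]*.001)[0]-a for i in(0,1,2)]); print(J)
print(np.linalg.solve(J[:2].T,[-.7,.8]))
```

```text
[[-0.20954362  0.33081167]
 [ 0.40475936  0.20930645]
 [ 0.05741869 -0.23455413]]
[ 2.64585634 -0.35966478]
```

Request:
play_rows(
  series=[
    {"linear": [0,-0.0005,-0.012],"delta_rot": [0,0,0],"hand": 1},
    {"linear": [0,0,-0.009],"delta_rot": [0,0,0],"hand": 1},
    {"linear": [0,0,-0.004],"delta_rot": [0,0,0],"hand": 1},
    {"linear": [0,0,0],"delta_rot": [0,0,0],"hand": 1},
    {"linear": [0,0,0],"delta_rot": [0,0,0],"hand": 1},
  ],
)

```text
clock: 21.7
eef_pos: [0.5694, 0.1415, 0.1007]
ee_rot: [-2.442, -1.976, 0.001]
force: [-0.7, -0.1, 0.3]
opening: 0.149
```

Run:
```python
from wl import *
d=cam("scene"); np.savez("y_scene.npz",**d)
s=robot.state(); p=s["eef_pos"]; print(p,s["force"])
overlay(d,[p[0],p[1],np.radians(78)],p[2]-.022,"pics/y.png",[378,238],sc=7,extra=[(.015,.051,(.5733,.142)),(.007,.074,(.5733,.142))])
lines(d,[p[0],p[1],np.radians(78)],p[2]-.022,[382,234],"pics/z.png",sc=14)
```

```text
[0.56963375 0.14151993 0.10101505] [-1.4249422   0.63327557 -0.23606375]
```

View pics/y.png

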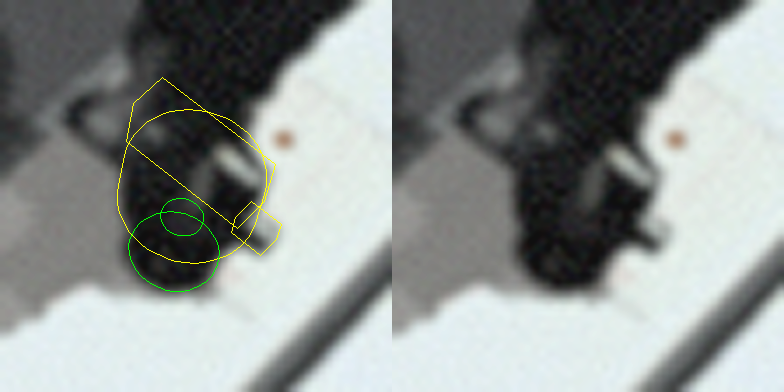

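View pics/z.png

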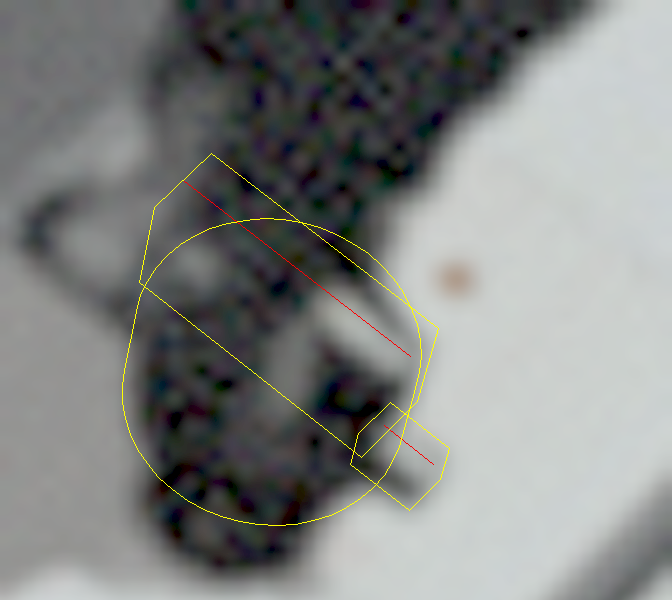

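Request:
play_rows(
  series=[
    {"linear": [0,0,-0.002],"delta_rot": [0,0,0],"hand": 1},
    {"linear": [0,0,-0.001],"delta_rot": [0,0,0],"hand": 1},
    {"linear": [0,0,-0.001],"delta_rot": [0,0,0],"hand": 1},
    {"linear": [0,0,0],"delta_rot": [0,0,0],"hand": 1},
  ],
)

```text
clock: 22.15
eef_pos: [0.5694, 0.1416, 0.0968]
ee_rot: [-2.442, -1.976, 0.0]
force: [0.5, 0.2, -0.2]
opening: 0.15
```

Request:
play_rows(
  series=[
    {"linear": [0,0,-0.001],"delta_rot": [0,0,0],"hand": 1},
    {"linear": [0,0,-0.001],"delta_rot": [0,0,0],"hand": 1},
    {"linear": [0,0,0],"delta_rot": [0,0,0],"hand": 1},
  ],
)

```text
clock: 22.45
eef_pos: [0.5697, 0.1415, 0.095]
ee_rot: [2.442, 1.976, 0.001]
force: [0.3, 0.7, -0.2]
opening: 0.15
```

Request:
play_rows(
  series=[
    {"linear": [0,0,-0.001],"delta_rot": [0,0,0],"hand": 1},
    {"linear": [0,0,-0.001],"delta_rot": [0,0,0],"hand": 1},
    {"linear": [0,0,0],"delta_rot": [0,0,0],"hand": 1},
  ],
)

```text
clock: 22.75
eef_pos: [0.57, 0.1413, 0.093]
ee_rot: [2.442, 1.975, 0.001]
force: [2.9, -1.6, -0.2]
opening: 0.145
```

Request:
play_rows(
  series=[
    {"linear": [0,0,-0.001],"delta_rot": [0,0,0],"hand": 1},
    {"linear": [0,0,-0.001],"delta_rot": [0,0,0],"hand": 1},
    {"linear": [0,0,0],"delta_rot": [0,0,0],"hand": 1},
  ],
)

```text
clock: 23.05
eef_pos: [0.57, 0.1413, 0.091]
ee_rot: [2.442, 1.975, 0.001]
force: [4.6, -2.5, 0.1]
opening: 0.148
```

Request:
play_rows(
  series=[
    {"linear": [0.001,-0.0006,0],"delta_rot": [0,0,0],"hand": 1},
    {"linear": [0,0,0],"delta_rot": [0,0,0],"hand": 1},
  ],
)

```text
clock: 23.25
eef_pos: [0.5701, 0.1411, 0.0907]
ee_rot: [-2.441, -1.976, 0.001]
force: [1.8, -1.3, -0.1]
opening: 0.146
```

Request:
play_rows(
  series=[
    {"linear": [0,0,-0.0015],"delta_rot": [0,0,0],"hand": 1},
    {"linear": [0,0,-0.0015],"delta_rot": [0,0,0],"hand": 1},
    {"linear": [0,0,0],"delta_rot": [0,0,0],"hand": 1},
  ],
)

```text
clock: 23.55
eef_pos: [0.5702, 0.1411, 0.0875]
ee_rot: [-2.442, -1.976, 0.001]
force: [1.1, -0.2, -0.7]
opening: 0.151
```

Request:
play_rows(
  series=[
    {"linear": [0.0003,0,-0.0015],"delta_rot": [0,0,0],"hand": 1},
    {"linear": [0,0,-0.0015],"delta_rot": [0,0,0],"hand": 1},
    {"linear": [0,0,-0.0015],"delta_rot": [0,0,0],"hand": 1},
    {"linear": [0,0,0],"delta_rot": [0,0,0],"hand": 1},
  ],
)

```text
clock: 23.95
eef_pos: [0.5704, 0.1411, 0.083]
ee_rot: [-2.441, -1.976, 0.001]
force: [-0.4, -1.1, 0.4]
opening: 0.15
```

Request:
play_rows(
  series=[
    {"linear": [0,0,-0.001],"delta_rot": [0,0,0],"hand": 1},
    {"linear": [0,0,-0.001],"delta_rot": [0,0,0],"hand": 1},
    {"linear": [0,0,0],"delta_rot": [0,0,0],"hand": 1},
  ],
)

```text
clock: 24.25
eef_pos: [0.5706, 0.1411, 0.0814]
ee_rot: [-2.442, -1.976, 0.0]
force: [-0.1, -0.2, 0.2]
opening: 0.147
```

Request:
play_rows(
  series=[
    {"linear": [0,0,-0.001],"delta_rot": [0,0,0],"hand": 1},
    {"linear": [0,0,-0.001],"delta_rot": [0,0,0],"hand": 1},
    {"linear": [0,0,0],"delta_rot": [0,0,0],"hand": 1},
  ],
)

```text
clock: 24.55
eef_pos: [0.5707, 0.1411, 0.0795]
ee_rot: [-2.442, -1.976, -0.0]
force: [-2.4, -0.4, 4.2]
opening: 0.152
```

Request:
play_rows(
  series=[
    {"linear": [0,0,-0.0015],"delta_rot": [0,0,0],"hand": 1},
    {"linear": [0,0,-0.0015],"delta_rot": [0,0,0],"hand": 1},
    {"linear": [0,0,-0.001],"delta_rot": [0,0,0],"hand": 1},
    {"linear": [0,0,0],"delta_rot": [0,0,0],"hand": 1},
  ],
  squeeze=80,
)

```text
clock: 24.95
eef_pos: [0.5709, 0.1411, 0.0756]
ee_rot: [-2.442, -1.976, -0.001]
force: [-2.2, -0.7, 7.3]
opening: 0.143
```

Request:
play_rows(
  series=[
    {"linear": [0,0,-0.001],"delta_rot": [0,0,0],"hand": 1},
    {"linear": [0,0,-0.001],"delta_rot": [0,0,0],"hand": 1},
    {"linear": [0,0,0],"delta_rot": [0,0,0],"hand": 1},
    {"linear": [0,0,0],"delta_rot": [0,0,0],"hand": 1},
  ],
)

```text
clock: 25.35
eef_pos: [0.5709, 0.1411, 0.0739]
ee_rot: [-2.442, -1.976, -0.001]
force: [-4.5, -0.1, 9.0]
opening: 0.141
```

Request:
play_rows(
  series=[
    {"linear": [-0.0007,0,-0.0007],"delta_rot": [0,0,0],"hand": 1},
    {"linear": [0,0,-0.0005],"delta_rot": [0,0,0],"hand": 1},
    {"linear": [0,0,0],"delta_rot": [0,0,0],"hand": 1},
    {"linear": [0,0,0],"delta_rot": [0,0,0],"hand": 1},
  ],
)

```text
clock: 25.75
eef_pos: [0.5708, 0.1411, 0.0733]
ee_rot: [2.442, 1.976, 0.003]
force: [-3.7, -0.3, 10.9]
opening: 0.135
```

Run:
```python
from wl import *
d=cam("scene"); np.savez("end_scene.npz",**d)
s=robot.state(); p=s["eef_pos"]; print(p,s["force"],s["clock"],s["opening"])
overlay(d,[p[0],p[1],np.radians(78)],.051,"pics/end1.png",[376,242],sc=7,extra=[])
cv2.imwrite("pics/end2.png",cv2.resize(d["image"][140:280,240:440],None,fx=4,fy=4,interpolation=cv2.INTER_CUBIC))
```

```text
[0.57085729 0.14113143 0.07330172] [-3.19461836 -1.12050451 11.22946383] 25.8 0.14388011075588014
```

View pics/end1.png

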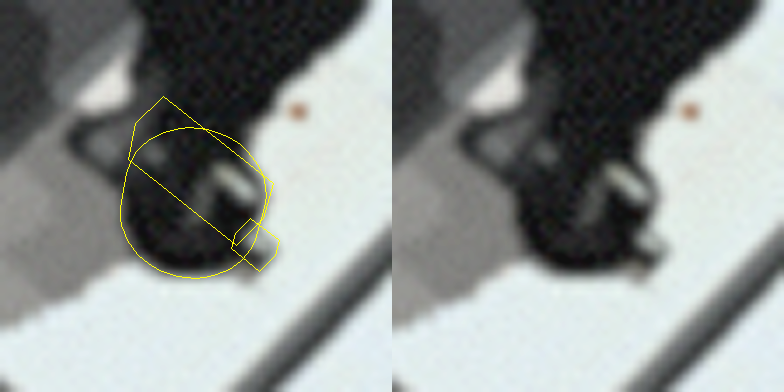

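View pics/end2.png

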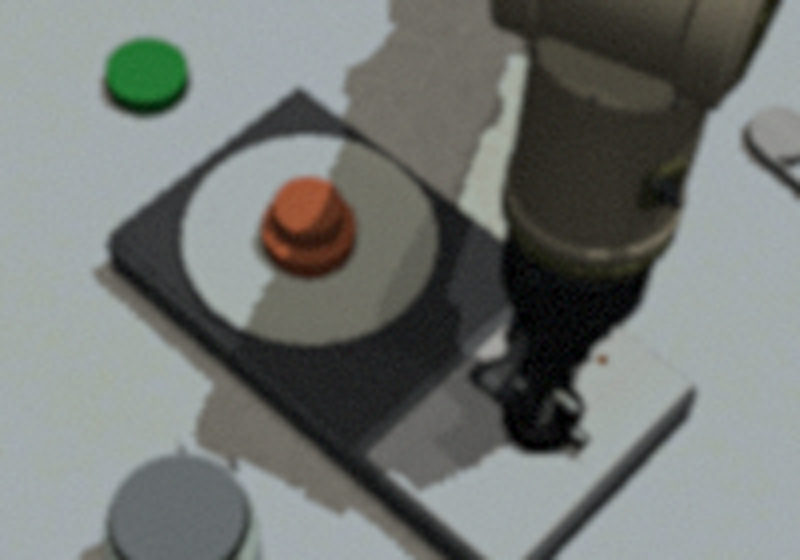

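Request:
play_rows(
  series=[
    {"linear": [0,0,-0.0004],"delta_rot": [0,0,0],"hand": 1},
    {"linear": [0,0,0],"delta_rot": [0,0,0],"hand": 1},
    {"linear": [0,0,0],"delta_rot": [0,0,0],"hand": 1},
  ],
)

```text
clock: 26.1
eef_pos: [0.5709, 0.1411, 0.0732]
ee_rot: [2.442, 1.976, 0.003]
force: [-3.6, 0.2, 14.3]
opening: 0.143
```

Run:
```python
from h import *
s=robot.state(); print(s["eef_pos"],s["force"],s["opening"],s["clock"]); print(robot.job_done())
```

```text
[0.57091513 0.14114792 0.07324927] [-3.5562957   0.24501027 14.2684795 ] 0.14304992533430796 26.1
the job is handed in; nothing more can be done
None
```

The job is handed in at 26.1 s of the 64 s. No verdict is reported, so what follows is from my own last checks.

- **Discs:** I set the large orange disc in the middle of the plate and let go, then set the small disc on top of it and let go. The last pictures show the plate level and the two discs stacked in its middle, to within a few millimetres.
- **Knob:** I took the rightmost of the three knobs. I turned it so that the nose points the way the flat faces, and slid it onto the shaft. I corrected about 1 mm sideways when the shaft edge pushed back.
- **Press:** I pushed it down until the force rose sharply with almost no further travel. At hand-in the fingers still gripped the knob, with about 14 N of push. The height put the knob's underside at about 51 mm, which matches full depth.
- **Disagreements:** The two cameras differed by about 4–5 mm in x at the shaft, so I relied on contact forces for the final fit. A side load of about 3.6 N remained on the knob at the end. I could not see the knob's angle and tilt exactly behind the gripper. The bystanders I could see in the last picture looked unmoved.

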